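Weigh a sample canister on a spring balance and mark the reading

TASK

Weigh the orange-lidded sample canister: hang it by its wire bail on the hook of the spring balance and ease it down until the spring carries all of its weight before you let go, so that the hook is never jerked, bounced or pulled to its stop. When it has come to rest, slide the blue rider along the scale until it is level with the red pointer, then let go and leave the canister hanging still. Leave everything else on the bench where it is.

Things in the scene. Friction and masses are not known exactly. Their poses are not given: they have to be found in the camera images.
- canister: The sample to weigh: upright aluminium can, 34 mm diameter, orange lid (35 mm), lid top 80 mm above the underside, a wire bail on top. Origin: centre of the underside, z up; centre of mass about 42 mm up. Its weight is not known: 1.5 to 5.1 N. At the start it stands on the white riser, its x axis pointing roughly away from the robot (yaw 0.05 to 0.65 rad).
- canister_bail (a point): Underside of the bail's crown, 132 mm above the can's underside on its axis: rests in the hook. The bail is a closed loop of 4 mm steel wire in the can's y-z plane, so it is threaded along the can's x axis, from either side. Inside it is up to 26 mm wide (y) and 44 mm high (88 to 132 mm above the underside), with a tapering crown. Axes as the can's.
- hook: Steel hook, 5 mm wire, under the balance's plunger. Origin: top of the wire at the lowest point of the bend, 300 mm above the bench unloaded; the bend's underside is 5 mm lower. Axes as the stand's; the hook lies in its x-z plane, mouth to the front (-x). The tube above it (28 mm diameter, from 48 mm over the origin unloaded) bars the way from straight above. Moves only up and down.
- hook_tip (a point): Top of the hook's upturned tip, 16 mm in front (-x) of the hook's origin and 16 mm above it. A bail goes over the tip, back (+x) until above the origin, then down. Behind, the shank stands at x = 8 to 16 mm, slants to the axis at 34 mm above the origin; a collar of 17 mm diameter begins at 37 mm.
- plunger (a joint): How far hook and pointer are drawn down (m): 0 unloaded, hard stop at 0.095. Spring 60 N/m with 0.1 N preload, lightly damped: about 16 mm of dip per newton, 22 to 85 mm for the canister. A load let go off balance bounces for a few seconds.
- pointer_tip (a point): Tip of the red pointer, a 3 mm thick horizontal rod from the plunger's collar 76 mm towards the scale (stand's -y side); 40 mm above the hook's origin, moves with the hook. Axes as the stand's.
- rider (a joint): Height of the blue rider on the scale (m): 0 at the bottom, rider centre then 190 mm above the bench, up to 0.15; stays where it is left, about 2 N to slide.
- rider_tab (a point): Grip point on the rider's blue finger tab: a bar 14 mm wide (y), 12 mm high, 46 mm long, sticking out of the scale to the front (stand's -x). The point is 37 mm in front of the rider's plate, 41 mm in front of the scale, 10 mm behind the tab's end. Axes as the stand's.
- rider_edge (a point): Yellow marking edge of the rider on its side towards the pointer, at the height of the tab's centre; it must be level with the pointer's tip.
- stand: Balance stand, fixed to the bench: grey base 200 x 230 x 14 mm, steel rod 0.54 m high at the back, arm with the balance's clear tube, and a white graduated scale 30 mm wide, from 100 to 460 mm above the bench, 110 mm beside the hook. Origin on the bench under the hook; x away from the robot (yaw -0.5 to 0), y from the scale towards the hook, z up.
- riser: White low shelf the canisters stand on, fixed to the bench: board 120 x 380 mm, its top 110 mm above the bench. Origin on the bench under its centre; x away from the robot, y along the board, z up.
- canister_blue: Another canister of the same shape, blue lid; leave alone. Origin: centre of the underside.
- canister_white: Another canister of the same shape, white lid; leave alone. Origin: centre of the underside.
- flask: Conical glass flask, 84 mm wide, 130 mm high; leave alone. Origin: centre of the underside.
- reagent: Glass bottle with blue cap, 70 mm wide, 150 mm high; leave alone. Origin: centre of the underside.
- beaker: Glass beaker, 70 mm wide, 85 mm high; leave alone. Origin: centre of the underside.
- wash_bottle: White plastic bottle, 60 mm wide, 140 mm high; leave alone. Origin: centre of the underside.
- tip_box: Yellow pipette-tip box 120 x 85 x 50 mm; leave alone. Origin: centre of the underside.
Things that resemble listed ones, but are neither listed nor needed, are in the scene too. Leave any green look-alike of the canister alone.

How it is judged:
By the outcome, as a careful person would: the job done as asked, in the order asked, and still so for the second after the job is handed in, with the robot touching nothing.
It also fails if it takes over 72 s, if anything falls off the work surface, if the arm or the gripper's body presses on something with over 40 N, if the wrist force passes 120 N, or if a joint passes its speed limit or range.

ROBOT

A 6-joint arm with a two-finger parallel gripper is mounted at the origin on the work surface. World frame = base frame: x ahead of the robot, y to its left, z up, the work surface at z = 0. Lengths are in mm, angles in rad, forces in N, time in s.
With the tool pointing down it reaches from about 275 to 775 mm from the base axis. Payload 14.6 kg.
Tool frame: the origin (TCP) lies between the finger pads; the fingertips stand 8 mm ahead of it and the grasp point (between the pads) lies 11 mm behind it (tips_ahead is the distance from the TCP to the fingertips, in mm); z points along the fingers, y is the line along which they close (so a half turn about z gives the same grasp; the last joint's range is limited). The gripper opens to 85 mm and grips with 20 to 120 N. Pads are 22 mm wide; open, the fingers measure 114 mm over their backs; the gripper's body (76 mm by 85 mm) begins 54 mm behind the grasp point. The pads swing forward as they close: fully open they stand 13 mm farther back than shut.
Start: joints at [-1.353, 0.263, -0.048, 1.259, 0, 1.415], TCP at [191.212, -488.944, 239.278] pointing down, gripper open.
Joint ranges: [-2.65, 2.65], [-0.89, 1.7], [-1.18, 1.37], [-2.13, 2.11], [-1.35, 1.29], [-3.14, 3.14]. Speed limits (rad/s): [1.89, 1.89, 2.57, 2.79, 3.14, 3.14].

INTERFACE

Orientations are given as [roll, pitch, yaw] about the fixed x, y, z axes, in that order (R = Rz(yaw) Ry(pitch) Rx(roll)).
In Python, from rig import * gives the robot as it stands. The module is installed in compiled form; this text tells all that it offers.
- The arm moves only by the shell command python3 -m jog 'ROWS' [FORCE]. ROWS is text: rows parted by semicolons, each of 7 numbers parted by spaces: the gripper's target within -1 to 1 (fully open at 1, half-way at 0, shut at -1), then the shift along the tool's x, y, z as a fraction of full scale, then the turn, a rotation vector about the tool's x, y, z as a fraction of full scale. In form: gripper tx ty tz wx wy wz; .... A call has exactly 5 rows; each row shifts and turns the commanded pose from where the row before left it, along the tool's axes as they then stand; what a row does not reach is not made up. Full scale, the value 1, is 0.06 m for a shift and 4 degrees for a turn. A row lasts 1/8 s, in which the tool goes at most 62.5 mm and 10.7 degrees, less where a joint would pass 70% of its speed; a pose out of reach is approached as far as the arm can. A call with a number of a shift or a turn outside -1 to 1 is refused whole. A call with a gripper value outside its range is refused whole. The fingers move at their own pace and stop on an object; FORCE is the grip in N (left out, the last holds). Time passes only in rows, so rows that do not move let the fingers close, or fill a call up. It gives the time, the measured TCP pose, the force, the opening and the grip force at its end, in the units of the state.
- state(): the state, without advancing time (a new reading comes with each control period).
- capture(name): name is "side" or "top"; returns the picture (480x640x3 uint8, blue, green, red); there is no depth.
- get_calibration(name): a dict with "fx", "fy", "cx", "cy" (pixels), "eye" and "rotation" of the camera in the world. Camera axes: x right, y up, looking along -z (the intrinsics and any distortion apply to the point x, -y, -z); pixel columns grow to the right and rows downward; lengths in mm; the calibration is good to about 2 mm. A picture is of the moment at which its call begins. get_calibration takes no time and is no camera call.
- job_done(): hands the job in; it is judged then, once.
The state is a dict: "time": time; "qpos": joint angles; "joint_vel": joint speeds; "effort": joint torques, N m; "ee_pos": TCP position; "orientation": TCP orientation; "ft_force": force on the tool from outside, world axes, zero at the start; "moment": the same for the moment, N m; "finger_gap": finger opening in mm; "gripper_force": force on a finger pad.
Only numpy, scipy, OpenCV 4.12 (cv2) and the standard library are available. Lean on these libraries where they do the work, as an engineer would, in place of code of your own. Each camera call takes 0.05 s, during which the arm holds its last target. There are 200 camera calls.

## Working session

There is one attempt and no reset: what is moved stays moved. The work goes in short steps, Python scripts to look and compute and a shell command to move; the robot and the scene stay as the last step left them, time stands still between calls to the robot, and variables do not carry over. Pictures are saved under pics/ and viewed, at most 10 in all, crops included, and the job is handed in when it is done.

```bash
mkdir -p pics; cat > h.py <<'E'
from rig import *
import numpy as np, cv2
from scipy.spatial.transform import Rotation as Ro
E
python3 - <<'E'
from h import *
for n in("side","top"):
    cv2.imwrite(f"pics/{n}0.png",capture(n)); print(n,get_calibration(n))
print(state())
E
```

```text
side {'fx': 582.4901478124675, 'fy': 582.4901478124675, 'cx': 314.8242797873151, 'cy': 231.85052476837262, 'eye': array([1265.87175621,  961.36102583, 1083.56645936]), 'rotation': array([0.95894175, 0.01737461, 2.48766559])}
top {'fx': 577.9740922374156, 'fy': 577.9740922374156, 'cx': 318.01181511490927, 'cy': 241.43464912091216, 'eye': array([ 301.15003942,    4.2910237 , 1598.88079455]), 'rotation': array([ 0.15358546, -0.02953388, -1.55156805])}
{'time': 0.1, 'qpos': array([-1.35329826e+00,  2.63466800e-01, -4.88907519e-02,  1.25938636e+00,
        3.23546198e-05,  1.41548629e+00]), 'joint_vel': array([-0.00079913, -0.00331232,  0.00148958, -0.00016517,  0.00154568,
       -0.00051749]), 'effort': array([ 3.82786282e-03, -6.38574529e+01,  3.85064685e+01,  1.00929709e-02,
       -5.83502492e-05, -1.51571658e-05]), 'ee_pos': array([ 191.16765347, -488.6980562 ,  238.87113288]), 'orientation': array([-3.14066148e+00, -1.78543999e-04,  3.72808007e-01]), 'ft_force': array([-0.21709472,  0.33344684,  0.45968504]), 'moment': array([-0.01190589, -0.02110595,  0.00591526]), 'gripper_force': 0.0, 'finger_gap': 85.3684739631302}
```

View pics/side0.png

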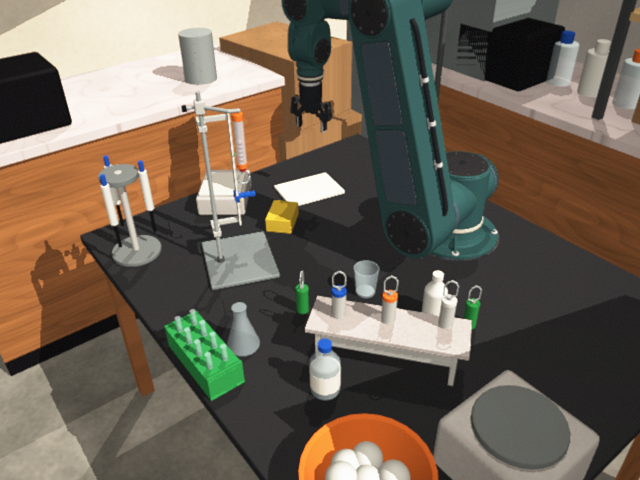

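View pics/top0.png

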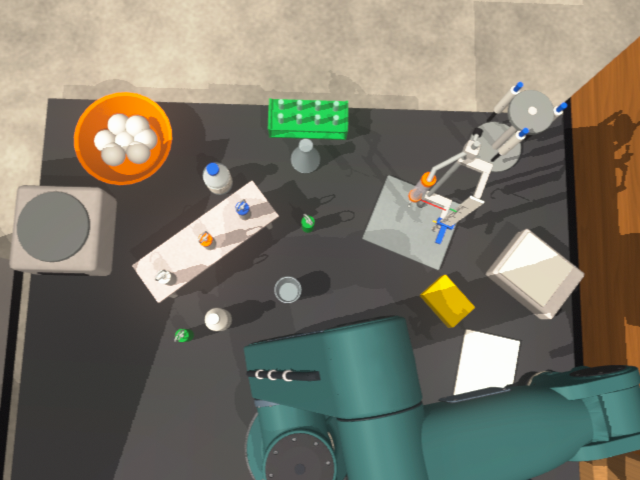

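Side view: the orange-lidded canister is at (390,300). Look-alikes are blue (339,292), white (449,312), greens (302,297) and (473,307). In the top view they are orange (206,240), blue (243,209), white (164,277), greens (307,222) and (181,335). The stand's hook is near (240,180) side and (415,205) top. I choose the orange one and check it in a close crop.

```bash
cat >> h.py <<'E'
def cam(n):
    c=get_calibration(n); R=Ro.from_euler('xyz',c['rotation']).as_matrix(); return c,R
def proj(n,P):
    c,R=cam(n); q=(np.atleast_2d(P)-c['eye'])@R
    return np.c_[c['cx']+c['fx']*q[:,0]/-q[:,2], c['cy']-c['fy']*q[:,1]/-q[:,2]]
def ray(n,p):
    c,R=cam(n); d=R@np.array([(p[0]-c['cx'])/c['fx'],-(p[1]-c['cy'])/c['fy'],-1]); return c['eye'],d/np.linalg.norm(d)
def tri(ps,pt):
    a,u=ray('side',ps); b,v=ray('top',pt)
    s=np.linalg.lstsq(np.c_[u,-v],b-a,rcond=None)[0]
    p,q=a+s[0]*u,b+s[1]*v; return (p+q)/2,np.linalg.norm(p-q)
def atz(n,p,z):
    a,u=ray(n,p); return a+u*(z-a[2])/u[2]
def crop(im,x,y,w,h,k): return cv2.resize(im[y:y+h,x:x+w],(w*k,h*k),interpolation=cv2.INTER_CUBIC)
E
python3 - <<'E'
from h import *
s=cv2.imread('pics/side0.png');t=cv2.imread('pics/top0.png')
print(proj('side',state()['ee_pos']),proj('top',state()['ee_pos']))
print(tri((390,293),(206,239)))
a=np.hstack([crop(s,360,265,66,75,6),crop(t,180,210,66,75,6)])
cv2.imwrite('pics/c1.png',a)
b=np.hstack([crop(s,190,90,100,145,4),crop(t,380,150,100,145,4)]);cv2.imwrite('pics/c2.png',b)
E
```

```text
[[310.54795201 129.51571471]] [[512.36156757 383.05984698]]
(array([518.34944307, 243.69020553, 188.89873018]), np.float64(4.098087770691053))
```

View pics/c1.png

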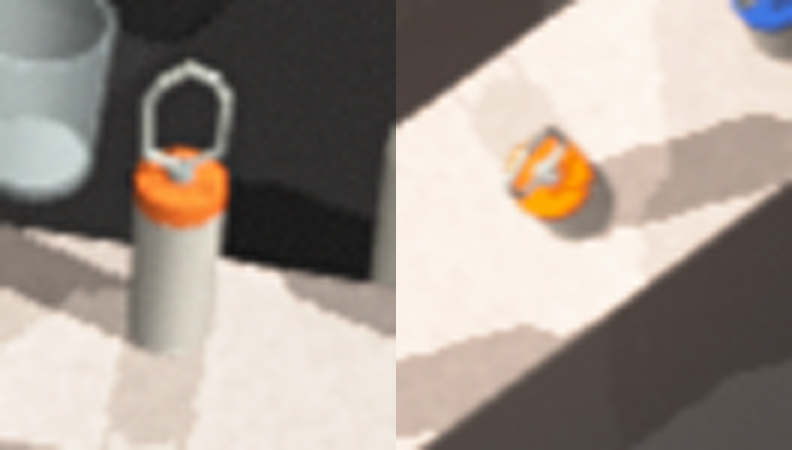

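View pics/c2.png

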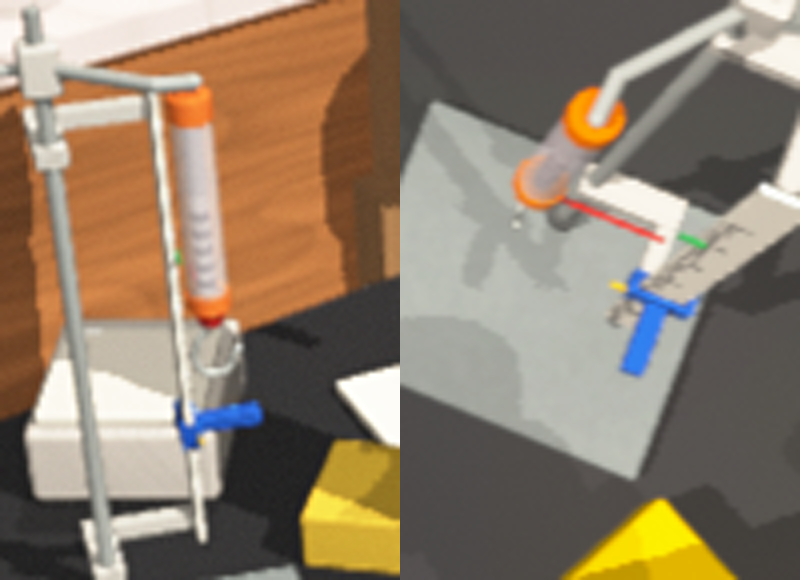

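Crops: the orange lid with its bail is confirmed (lid top side ≈(390.1,293.7), top ≈(205.3,239.2)). The hook bend is at side ≈(243,182), top ≈(409,207), and the blue tab end at side ≈(254.5,193), top ≈(438,243). The pointer's ends in the top view are ≈(421,200) and (445.7,210).

```bash
python3 - <<'E'
from h import *
np.set_printoptions(precision=1,suppress=True)
C,e=tri((390.1,293.7),(205.3,239.2));print('lid',C,e)
for yaw in(.05,.2,.35,.5,.65):
    M=Ro.from_euler('z',yaw).as_matrix(); o=C-[0,0,80]
    P=[o+M@np.array(q) for q in((0,15,92),(0,-15,92),(0,15,112),(0,-15,112),(0,0,134))]
    print(yaw,((proj('side',P)-[360,265])*6).astype(int).tolist(),((proj('top',P)-[180,210])*6+[396,0]).astype(int).tolist())
print('hook',tri((243,182),(409.2,207)))
a=atz('top',(421.2,200),340);b=atz('top',(445.7,210),340);print('ptr',a,b,'yaw',np.arctan2(*(b-a)[[0,1]]*[1,-1]))
print('tab',tri((254.5,193),(438,243)))
for p in((388.7,175.7),(363,240),(439.2,269.5)):print('base',atz('top',p,14))
E
```

```text
lid [518.4 245.1 187.7] 2.837992465084713
0.05 [[207, 167], [150, 129], [210, 127], [153, 89], [184, 63]] [[503, 173], [577, 171], [494, 166], [569, 164], [522, 156]]
0.2 [[211, 164], [146, 131], [214, 124], [149, 92], [184, 63]] [[503, 179], [577, 166], [494, 171], [569, 158], [522, 156]]
0.35 [[213, 161], [143, 135], [217, 121], [146, 95], [184, 63]] [[504, 184], [575, 161], [496, 176], [568, 153], [522, 156]]
0.5 [[216, 158], [141, 138], [219, 118], [144, 98], [184, 63]] [[506, 189], [573, 156], [498, 182], [565, 148], [522, 156]]
0.65 [[217, 154], [139, 142], [220, 114], [142, 102], [184, 63]] [[509, 194], [570, 151], [500, 186], [563, 143], [522, 156]]
hook (array([ 595.4, -244.8,  291.8]), np.float64(12.840273893604602))
ptr [ 596.3 -258.7  340. ] [ 574.8 -313.7  340. ] yaw -0.37265046988944284
tab (array([ 522.2, -330. ,  191. ]), np.float64(2.43784091408785))
base [ 740.9 -234.7   14. ]
base [ 554.5 -163.    14. ]
base [ 476.7 -375.4   14. ]
```

```bash
python3 -m jog '1 .3 -.3 -.3 0 0 0;1 .51 -.575 -.1 0 0 0;1 .51 -.575 -.1 0 0 0;1 .51 -.575 -.1 0 0 0;1 .51 -.575 -.1 0 0 0' 25
python3 -m jog '1 .51 -.575 -.1 0 0 0;1 .51 -.575 -.1 0 0 0;1 .51 -.575 -.1 0 0 0;1 .51 -.575 -.1 0 0 0;1 .51 -.575 -.1 0 0 0'
python3 -m jog '1 .51 -.575 -.1 0 0 0;1 .51 -.575 -.1 0 0 0;1 .51 -.575 -.1 0 0 0;1 .51 -.575 -.1 0 0 0;1 .51 -.575 -.1 0 0 0'
```

```text
time: 0.72
ee_pos: [265.4, -290.2, 282.2]
orientation: [3.141, -0.0, 0.373]
ft_force: [1.5, -0.6, -0.7]
finger_gap: 85.6
gripper_force: 0.0
time: 1.35
ee_pos: [344.4, -73.9, 312.2]
orientation: [3.141, -0.001, 0.373]
ft_force: [0.4, -1.3, 0.2]
finger_gap: 85.5
gripper_force: 0.0
time: 1.98
ee_pos: [423.7, 142.3, 342.3]
orientation: [3.141, -0.001, 0.374]
ft_force: [0.1, -1.1, 0.0]
finger_gap: 85.1
gripper_force: 0.0
```

```bash
python3 -m jog '1 0 0 0 0 0 -1;1 0 0 0 0 0 -1;1 0 0 0 0 0 -1;1 0 0 0 0 1 0;1 0 0 0 0 1 0'
python3 -m jog '1 0 0 0 0 1 0;1 0 0 0 0 1 0;1 0 0 0 0 1 0;1 0 0 0 0 1 0;1 0 0 0 0 1 0' 
python3 -m jog '1 0 0 0 0 1 0;1 0 0 0 0 1 0;1 0 0 0 0 1 0;1 0 0 0 0 1 0;1 0 0 0 0 1 0' 
python3 -m jog '1 0 0 0 0 1 0;1 0 0 0 0 1 0;1 0 0 0 0 1 0;1 0 0 0 0 1 0;1 0 0 0 0 1 0'
cat >> h.py <<'E'
def togo(P,Rt=None):
    s=state(); R=Ro.from_euler('xyz',s['orientation']).as_matrix(); d=R.T@(np.asarray(P)-s['ee_pos'])
    print('tool axes',R.T.round(3).tolist(),'\nshift rows',(d/60).round(2), 'ee',s['ee_pos'].round(1),'ft',s['ft_force'].round(2),'gap',round(s['finger_gap'],1))
    if Rt is not None: print('turn rows',(np.degrees(Ro.from_matrix(R.T@Rt).as_rotvec())/4).round(2))
E
python3 - <<'E'
from h import *
s=state();print(s['qpos'].round(2));R=Ro.from_euler('xyz',s['orientation']).as_matrix();z=R[:,2];print(z)
g=np.array([518.8,244.6,110+45])
T=g+11*z; togo(T); togo(T-110*z)
cv2.imwrite('pics/s1.png',np.hstack([crop(capture('side'),240,150,200,300,2),crop(capture('top'),130,160,200,300,2)]))
E
```

```text
time: 2.6
ee_pos: [423.7, 140.9, 341.9]
orientation: [-3.142, -0.142, 0.583]
ft_force: [-0.5, 1.2, 0.1]
finger_gap: 85.3
gripper_force: 0.0
time: 3.22
ee_pos: [423.4, 140.8, 341.9]
orientation: [3.142, -0.492, 0.583]
ft_force: [-0.3, 0.2, -1.1]
finger_gap: 85.5
gripper_force: 0.0
time: 3.85
ee_pos: [423.4, 141.0, 341.8]
orientation: [-3.142, -0.841, 0.583]
ft_force: [0.3, 0.9, -0.0]
finger_gap: 85.5
gripper_force: 0.0
time: 4.47
ee_pos: [423.5, 141.0, 341.7]
orientation: [3.141, -1.189, 0.583]
ft_force: [0.5, 0.1, 0.4]
finger_gap: 85.3
gripper_force: 0.0
[-0.4  -0.47 -1.02  0.07  0.89  2.63]
[ 0.77475096  0.51113509 -0.3721584 ]
tool axes [[0.311, 0.205, 0.928], [0.551, -0.835, 0.0], [0.775, 0.511, -0.372]] 
shift rows [-2.04 -0.57  3.45] ee [423.5 141.  341.7] ft [0.45 0.11 0.43] gap 85.3
tool axes [[0.311, 0.205, 0.928], [0.551, -0.835, 0.0], [0.775, 0.511, -0.372]] 
shift rows [-2.04 -0.57  1.62] ee [423.5 141.  341.7] ft [0.45 0.11 0.43] gap 85.3
```

View pics/s1.png

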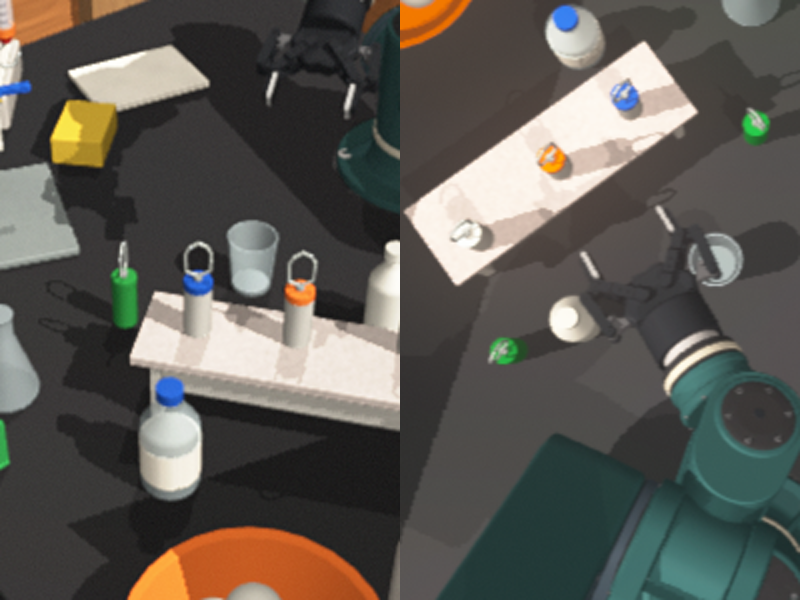

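The gripper is clear of bottle and beaker, the orange can is at (300,310) in the side half and (550,160) in the top half, and the jaws face it. I approach.

```bash
python3 -m jog '1 -.41 -.11 .32 0 0 0;1 -.41 -.11 .32 0 0 0;1 -.41 -.11 .32 0 0 0;1 -.41 -.12 .33 0 0 0;1 -.4 -.12 .33 0 0 0' 
python3 -m jog '1 0 0 .36 0 0 0;1 0 0 .36 0 0 0;1 0 0 .36 0 0 0;1 0 0 .4 0 0 0;1 0 0 .35 0 0 0'
python3 - <<'E'
from h import *
s=state();R=Ro.from_euler('xyz',s['orientation']).as_matrix();z=R[:,2]
togo(np.array([518.8,244.6,155])+11*z)
a=np.hstack([crop(capture('side'),340,240,100,120,4),crop(capture('top'),155,190,100,120,4)])
cv2.imwrite('pics/s2.png',a)
E
```

```text
time: 5.2
ee_pos: [458.8, 175.9, 249.7]
orientation: [-3.114, -1.113, 0.587]
ft_force: [0.2, -0.1, -0.2]
finger_gap: 85.6
gripper_force: 0.0
time: 5.82
ee_pos: [541.3, 233.0, 204.3]
orientation: [-3.112, -1.109, 0.587]
ft_force: [-0.1, -0.1, 1.1]
finger_gap: 85.6
gripper_force: 0.0
tool axes [[0.371, 0.247, 0.895], [0.576, -0.818, -0.013], [0.729, 0.52, -0.445]] 
shift rows [-0.83 -0.36  0.38] ee [541.3 233.  204.3] ft [-0.15 -0.11  1.09] gap 85.6
```

View pics/s2.png

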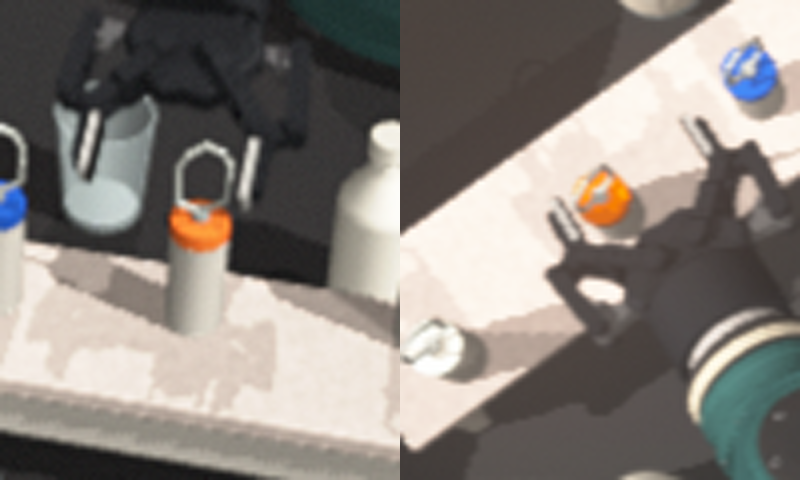

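The fingers stand beside the bail, too high and about 22 mm right of centre (a reach limit cut the earlier move). The can at (200,260) is untouched.

```bash
python3 -c "
from h import *
print(state()['qpos'].round(2))"
python3 -m jog '1 0 -.2 -.1 0 0 0;1 0 -.16 -.1 0 0 0;1 -.1 0 0 0 0 0;1 -.1 0 0 0 0 0;1 0 0 0 0 0 0'
python3 - <<'E'
from h import *
s=state();print(s['qpos'].round(2));R=Ro.from_euler('xyz',s['orientation']).as_matrix();z=R[:,2]
togo(np.array([518.8,244.6,155])+11*z)
E
```

```text
[ 0.02  0.11 -1.16 -0.73  0.53  2.86]
time: 6.55
ee_pos: [521.1, 240.7, 206.9]
orientation: [-3.107, -1.098, 0.585]
ft_force: [-0.1, -0.2, -1.1]
finger_gap: 85.3
gripper_force: 0.0
[ 0.05  0.07 -1.18 -0.7   0.51  2.87]
tool axes [[0.38, 0.251, 0.89], [0.577, -0.817, -0.016], [0.723, 0.52, -0.455]] 
shift rows [-0.77 -0.06  0.58] ee [521.1 240.7 206.9] ft [-0.08 -0.23 -1.14] gap 85.3
```

Joint 3 is at its fold limit, because the wrist is too close in. I back out, log a few states, and fit a simple arm model so I can choose a feasible approach yaw.

```bash
cat > log.py <<'E'
from h import *
import json
s=state(); open('log.txt','a').write(json.dumps([list(map(float,s[k])) for k in('qpos','ee_pos','orientation')])+'\n')
E
python3 log.py
python3 -m jog '1 .5 0 0 0 0 0;1 .8 0 0 0 0 0;1 .8 0 0 0 0 0;1 .5 0 0 0 0 0;1 0 0 0 0 0 0';python3 log.py
python3 -m jog '1 0 0 -.4 0 0 0;1 0 0 -.4 0 0 0;1 0 0 -.4 0 0 0;1 0 0 0 1 0 0;1 0 0 0 1 0 0';python3 log.py
python3 -m jog '1 0 0 0 1 0 0;1 0 0 0 1 0 0;1 0 0 0 1 0 0;1 0 0 0 1 0 0;1 0 0 0 1 0 0';python3 log.py
cat > fk.py <<'E'
from h import *
import json
from scipy.optimize import least_squares
D=[json.loads(l) for l in open('log.txt')]
D.append([[-1.35329826,.26346680,-.0488907519,1.25938636,0,1.41548629],[191.17,-488.7,238.87],[-3.14066,-.00018,.3728]])
Y=lambda a:Ro.from_euler('y',a).as_matrix(); Z=lambda a:Ro.from_euler('z',a).as_matrix()
def blocks(q):
    p=q[1]-q[2]; A=Z(q[0]); B=A@Y(q[1]); C=A@Y(p); E=A@Y(p+q[3]); F=E@Z(q[4])
    return np.c_[A[:,[0,2]],B[:,[0,2]],C[:,[0,2]],E[:,[0]],F[:,[0]]],F
M=np.vstack([blocks(d[0])[0] for d in D]); b=np.concatenate([d[1] for d in D])
reg=np.eye(8)*.02
X=np.linalg.lstsq(np.vstack([M,reg]),np.r_[b,reg@np.array([0,200,0,400,400,0,100,150])],rcond=None)[0]
def fk(q):
    m,F=blocks(q); return m@X,F[:,0]
lo=np.array([-2.65,-.89,-1.18,-2.13,-1.35]);hi=np.array([2.65,1.7,1.37,2.11,1.29])
def ik(P,z):
    f=lambda q:np.r_[(fk(q)[0]-P)/10,(fk(q)[1]-z)*20]
    rs=[least_squares(f,q0,bounds=(lo,hi)) for q0 in([.3,.2,-1,-.5,-.3],[0,.3,-.5,.3,.3],[-.5,.3,-.5,.3,.1])]
    r=min(rs,key=lambda r:r.cost); return r.x,np.linalg.norm(fk(r.x)[0]-P)
E
python3 - <<'E'
from fk import *
np.set_printoptions(precision=2,suppress=True)
print(X,(M@X-b).round(1)); 
for d in D: print(fk(d[0])[1],Ro.from_euler('xyz',d[2]).as_matrix()[:,2])
def show(g,psi,t):
    z=np.array([np.cos(t)*np.cos(psi),np.cos(t)*np.sin(psi),-np.sin(t)])
    out=[]
    for back in(0,90):
        q,e=ik(g+11*z-back*np.array([np.cos(psi),np.sin(psi),0]),z); out+=[q.round(2),round(e,1)]
    print(psi,t,*out)
for t in(.38,.5,.6):
  for psi in(.6,.2,0,-.2): show(np.array([519,245,155.]),psi,t); show(np.array([602,-243,237.]),psi-.97,t);show(np.array([602,-243,137.]),psi-.97,t)
E
```

```text
time: 7.18
ee_pos: [581.3, 280.5, 348.6]
orientation: [-3.111, -1.102, 0.589]
ft_force: [-0.0, -0.4, 0.1]
finger_gap: 85.4
gripper_force: 0.0
time: 7.8
ee_pos: [527.3, 242.5, 377.6]
orientation: [-2.964, -1.098, 0.584]
ft_force: [-0.5, 0.6, -0.3]
finger_gap: 85.1
gripper_force: 0.0
time: 8.43
ee_pos: [527.7, 242.4, 377.5]
orientation: [-2.613, -1.098, 0.582]
ft_force: [-0.6, -0.7, -0.4]
finger_gap: 85.1
gripper_force: 0.0
[ 28.96 161.88 -94.97 667.17 423.61  29.02 109.38 390.13] [ -3.2 -26.7   0.7  23.8 -31.6  -6.1  -0.6  -7.5  -9.9 -14.9  22.3  25.5
 -78.4 -21.6 -10.2]
[ 0.72  0.52 -0.45] [ 0.72  0.52 -0.45]
[ 0.72  0.52 -0.45] [ 0.72  0.52 -0.45]
[ 0.63  0.63 -0.45] [ 0.63  0.63 -0.45]
[ 0.37  0.84 -0.39] [ 0.37  0.84 -0.39]
[-0.  0. -1.] [-0.  0. -1.]
0.6 0.38 [ 0.17  0.21 -1.18 -0.8   0.41] 12.8 [-0.07  0.   -1.18 -0.46  0.62] 17.2
-0.37 0.38 [-0.4   0.25 -1.17 -1.03  0.03] 0.0 [-0.41 -0.01 -1.18 -0.73  0.04] 4.7
-0.37 0.38 [-0.4   0.42 -1.18 -1.09  0.03] 10.8 [-0.42  0.15 -1.18 -0.73  0.05] 17.6
0.2 0.38 [ 0.82  0.27 -1.18 -0.83 -0.59] 10.9 [ 1.11  0.11 -1.18 -0.47 -0.83] 13.9
-
[... 1907 characters left out ...]
62 -0.42] 0.0 [ 0.93  0.02 -1.18 -0.45 -0.58] 0.6
-0.77 0.6 [-0.07  0.11 -0.78 -0.16 -0.56] 0.0 [ 0.12  0.01 -0.84 -0.02 -0.7 ] 0.0
-0.77 0.6 [-0.07  0.33 -0.97 -0.57 -0.56] 0.0 [ 0.12  0.25 -1.05 -0.47 -0.7 ] 0.0
0 0.6 [ 0.87  0.2  -1.01 -0.39 -0.68] 0.0 [ 1.13  0.12 -1.03 -0.13 -0.84] 0.0
-0.97 0.6 [ 0.04  0.18 -0.67  0.06 -0.77] 0.0 [ 0.23  0.13 -0.68  0.28 -0.88] 0.0
-0.97 0.6 [ 0.04  0.36 -0.83 -0.28 -0.77] 0.0 [ 0.23  0.31 -0.86 -0.08 -0.88] 0.0
-0.2 0.6 [ 0.97  0.26 -0.86 -0.07 -0.86] 0.0 [ 1.21  0.24 -0.83  0.27 -0.95] 0.0
-1.17 0.6 [ 0.09  0.27 -0.51  0.37 -0.91] 0.0 [ 0.28  0.27 -0.49  0.64 -0.96] 0.0
-1.17 0.6 [ 0.09  0.42 -0.66  0.08 -0.91] 0.0 [ 0.28  0.41 -0.64  0.35 -0.96] 0.0
```

```bash

python3 -m jog '1 0 0 0 -1 0 0;1 0 0 0 -1 0 0;1 0 0 0 -1 0 0;1 0 0 0 -1 0 0;1 0 0 0 -1 0 0';python3 log.py
python3 -m jog '1 0 0 0 -1 0 0;1 0 0 0 -1 0 0;1 0 0 0 -1 0 0;1 0 0 0 -1 0 0;1 0 0 0 -1 0 0';python3 log.py
python3 -m jog '1 0 0 0 -1 0 0;1 0 0 0 -1 0 0;1 0 0 0 -1 0 0;1 0 0 0 -1 0 0;1 0 0 0 -1 0 0';python3 log.py
sed -i 's/return np.c_.*/Q=Ro.from_euler("xyz",[0,0,0]).as_matrix(); return np.c_[A[:,[0,2]],B[:,[0,2]],C[:,[0,2]],E[:,[0]],F[:,[0]],E[:,[1,2]]],F/; s/np.eye(8)\*.02/np.eye(10)*.003/; s/100,150\]/100,150,0,0]/' fk.py
python3 - <<'E'
from fk import *
np.set_printoptions(precision=2,suppress=True)
print(X,(M@X-b).reshape(-1,3).round(1));print(np.array([d[0] for d in D]));togo([519,245,155]) 
E
```

```text
time: 9.05
ee_pos: [527.6, 242.3, 377.1]
orientation: [-2.967, -1.097, 0.582]
ft_force: [0.3, 0.1, -0.1]
finger_gap: 85.1
gripper_force: 0.0
time: 9.68
ee_pos: [527.6, 242.2, 377.0]
orientation: [2.965, -1.097, 0.584]
ft_force: [-0.2, 0.1, -0.7]
finger_gap: 85.4
gripper_force: 0.0
time: 10.3
ee_pos: [527.6, 242.2, 376.9]
orientation: [2.615, -1.096, 0.585]
ft_force: [1.0, 0.2, -0.6]
finger_gap: 85.4
gripper_force: 0.0
[  0.02 159.33   0.03 581.39 369.66  50.71 138.95 277.5   81.2    0.01] [[ 0.  0.  0.]
 [-0. -0. -0.]
 [ 0. -0.  0.]
 [ 0. -0.  0.]
 [ 0. -0.  0.]
 [ 0.  0. -0.]
 [-0.  0. -0.]
 [-0.  0. -0.]]
[[ 0.05  0.07 -1.18 -0.7   0.51  2.87]
 [ 0.14 -0.07 -0.76 -0.17  0.43  2.93]
 [-0.04 -0.18 -0.72  0.09  0.71  2.78]
 [-0.17  0.   -0.49  0.57  1.11  2.37]
 [-0.04 -0.18 -0.73  0.09  0.71  2.79]
 [ 0.22 -0.24 -0.82 -0.11  0.15  2.98]
 [ 0.5  -0.16 -0.82 -0.2  -0.45  3.1 ]
 [-1.35  0.26 -0.05  1.26  0.    1.42]]
tool axes [[0.381, 0.252, 0.89], [0.105, -0.968, 0.23], [0.919, 0.006, -0.395]] 
shift rows [-3.33 -0.91  1.33] ee [527.6 242.2 376.9] ft [ 0.98  0.15 -0.64] gap 85.4
```

The model is now exact. Next I plan pose choices with it, including joint 6.

```bash
cat >> fk.py <<'E'
Xr=lambda a:Ro.from_euler('x',a).as_matrix()
RD=[Ro.from_euler('xyz',d[2]).as_matrix() for d in D]
best=None
for s_ in(1,-1):
    Cs=[(blocks(d[0])[1]@Xr(s_*d[0][5])).T@R for d,R in zip(D,RD)]
    sp=max(np.abs(c-Cs[0]).max() for c in Cs)
    if best is None or sp<best[0]: best=(sp,s_,Cs[0])
SP,SG,C0=best
def rt(psi,t,flip=0):
    z=np.array([np.cos(t)*np.cos(psi),np.cos(t)*np.sin(psi),-np.sin(t)])
    y=np.array([np.sin(psi),-np.cos(psi),0])*(-1 if flip else 1); return np.c_[np.cross(y,z),y,z]
def j6(q,R):
    a=Ro.from_matrix(blocks(q)[1].T@R@C0.T).as_rotvec(); return SG*a[0]
E
python3 - <<'E'
from fk import *
print(SP,SG)
for t in(.4,.5,.6):
  for psi in(.4,.2,0,-.15,-.3):
    print(t,psi)
    for g,p in((np.array([519,245,150.]),psi),(np.array([602,-243,232.]),psi-.97),(np.array([602,-243,140.]),psi-.97)):
        o=[]
        for back in(0,100):
            R=rt(p,t); q,e=ik(g+11*R[:,2]-back*np.array([np.cos(p),np.sin(p),0]),R[:,2]); o+=[q.round(2).tolist(),round(e,1),round(j6(q,R),2),round(j6(q,rt(p,t,1)),2)]
        print('   ',*o)
E
```

```text
3.3428989166791404e-05 1
0.4 0.4
    [0.24, 0.19, -1.18, -0.81, 0.14] 15.7 3.05 -0.09 [0.17, -0.09, -1.18, -0.39, 0.2] 27.1 2.96 -0.15
    [-0.47, 0.2, -1.07, -0.87, -0.09] 0.0 -3.1 0.04 [-0.43, 0.02, -1.18, -0.74, -0.14] 5.4 -3.08 0.06
    [-0.47, 0.45, -1.18, -1.21, -0.1] 3.2 -3.1 0.04 [-0.4, 0.19, -1.18, -0.78, -0.2] 18.5 -3.03 0.1
0.4 0.2
    [0.4, 0.24, -1.18, -0.87, -0.22] 13.8 -3.03 0.11 [0.53, 0.01, -1.18, -0.51, -0.35] 24.1 -2.9 0.21
    [-0.36, 0.22, -1.01, -0.8, -0.38] 0.0 -2.97 0.17 [-0.24, 0.11, -1.17, -0.83, -0.49] 0.0 -2.92 0.23
    [-0.36, 0.48, -1.15, -1.2, -0.38] 0.0 -2.97 0.17 [-0.21, 0.31, -1.18, -0.91, -0.55] 10.5 -2.84 0.3
0.4 0
    [0.53, 0.32, -1.18, -0.96, -0.51] 7.8 -2.88 0.26 [0.73, 0.16, -1.18, -0.63, -0.71] 14.5 -2.67 0.46
    [-0.26, 0.25, -0.91, -0.66, -0.64] 0.0 -2.82 0.32 [-0.1, 0.16, -1.01, -0.59, -0.78] 0.0 -2.71 0.43
    [-0.26, 0.47, -1.04, -1.0, -0.64] 0.0 -2.82 0.32 [-0.1, 0.42, -1.16, -1.0, -0.78] 0.0 -2.71 0.43
0.4 -0.15
    [0.59, 0.38, -1.18, -1.03, -0.68] 1.5 -2.79 0.35 [0.81, 0.27, -1.18, -0.72, -0.87] 5.3 -2.56 0.58
    [-0.21, 0.28, -0.8
[... 2937 characters left out ...]
0.49, -0.54] 0.0 -2.72 0.42 [-0.14, 0.26, -0.98, -0.45, -0.65] 0.0 -2.59 0.55
0.6 -0.15
    [0.55, 0.23, -1.01, -0.51, -0.56] 0.0 -2.7 0.44 [0.74, 0.14, -1.09, -0.41, -0.69] 0.0 -2.54 0.6
    [-0.25, 0.21, -0.63, -0.03, -0.68] 0.0 -2.55 0.59 [-0.08, 0.15, -0.68, 0.1, -0.79] 0.0 -2.37 0.77
    [-0.25, 0.36, -0.77, -0.31, -0.68] 0.0 -2.55 0.59 [-0.08, 0.3, -0.83, -0.19, -0.79] 0.0 -2.37 0.77
0.6 -0.3
    [0.6, 0.25, -0.91, -0.33, -0.7] 0.0 -2.52 0.62 [0.81, 0.2, -0.94, -0.14, -0.83] 0.0 -2.3 0.84
    [-0.21, 0.27, -0.52, 0.16, -0.8] 0.0 -2.36 0.79 [-0.04, 0.24, -0.51, 0.37, -0.89] 0.0 -2.13 1.01
    [-0.21, 0.39, -0.65, -0.1, -0.8] 0.0 -2.36 0.79 [-0.04, 0.36, -0.65, 0.1, -0.89] 0.0 -2.13 1.01
```

```bash

python3 -m jog '1 0 0 0 0 0 -1;1 0 0 0 0 0 -1;1 0 0 0 0 0 -1;1 0 0 0 0 0 -1;1 0 0 0 0 0 -1' >/dev/null
python3 -m jog '1 0 0 0 0 0 -1;1 0 0 0 0 0 -1;1 0 0 0 0 0 -1;1 0 0 0 0 0 -1;1 0 0 0 0 0 -1' >/dev/null
python3 -m jog '1 0 0 0 0 0 -1;1 0 0 0 0 0 -1;1 0 0 0 0 0 -1;1 0 0 0 0 0 -1;1 0 0 0 0 0 -1' >/dev/null
python3 -m jog '1 0 0 0 0 0 -1;1 0 0 0 0 0 -1;1 0 0 0 0 0 -1;1 0 0 0 0 0 -1;1 0 0 0 0 0 -1' >/dev/null
python3 -m jog '1 0 0 0 0 0 -1;1 0 0 0 0 0 -1;1 0 0 0 0 0 -1;1 0 0 0 0 0 -1;1 0 0 0 0 0 -1' >/dev/null
python3 -m jog '1 0 0 0 0 0 -1;1 0 0 0 0 0 -1;1 0 0 0 0 0 -1;1 0 0 0 0 0 -1;1 0 0 0 0 0 -1' >/dev/null
python3 -m jog '1 0 0 0 0 0 -1;1 0 0 0 0 0 -1;1 0 0 0 0 0 -1;1 0 0 0 0 0 -1;1 0 0 0 0 0 -1'
python3 - <<'E'
from fk import *
R=rt(-.2,.5,1);g=np.array([519,245,150.]);print(state()['qpos'])
togo(g+11*R[:,2]-100*np.array([np.cos(-.2),np.sin(-.2),0]),R)
E
```

```text
time: 14.68
ee_pos: [527.7, 242.2, 376.8]
orientation: [2.358, 0.978, 2.273]
ft_force: [-0.2, 0.2, 0.8]
finger_gap: 85.4
gripper_force: 0.0
[ 0.49612417 -0.16313254 -0.81986322 -0.20303724 -0.44490282  0.6508302 ]
tool axes [[-0.361, 0.427, -0.829], [0.162, 0.904, 0.394], [0.918, 0.008, -0.396]] 
shift rows [ 3.94 -1.48  0.04] ee [527.7 242.2 376.8] ft [-0.25  0.16  0.82] gap 85.4
turn rows [ 2.93  0.71 -5.03]
```

```bash

python3 -m jog '1 0 0 0 .59 .14 -1;1 0 0 0 .59 .14 -1;1 0 0 0 .59 .14 -1;1 0 0 0 .59 .14 -1;1 0 0 0 .59 .14 -1'
python3 - <<'E'
from fk import *
R=rt(-.2,.5,1);g=np.array([519,245,150.])
togo(g+11*R[:,2],R)
for n,p in(('white',(164,277)),('blue',(243,209)),('orange',(205.3,239.2))):
    q=atz('top',p,190); d=q-g; print(n,q.round(), 'along',d[:2]@[.98,-.2],'left',d[:2]@[.2,.98])
print(Ro.from_euler('xyz',state()['orientation']).as_matrix()@[0,0,0])
E
```

```text
time: 15.3
ee_pos: [527.8, 242.2, 377.0]
orientation: [3.141, 1.07, 2.938]
ft_force: [-0.1, 0.7, -0.2]
finger_gap: 85.2
gripper_force: 0.0
tool axes [[-0.47, 0.097, -0.877], [0.202, 0.979, 0.0], [0.859, -0.177, -0.48]] 
shift rows [3.39 0.02 1.86] ee [527.8 242.2 377. ] ft [-0.12  0.67 -0.18] gap 85.2
turn rows [-0.04 -0.   -0.03]
white [424. 339. 190.] along -111.90989852170947 left 72.8944703909224
blue [597. 154. 190.] along 94.59248202746619 left -73.1093828203558
orange [519. 244. 190.] along 0.3237243357621901 left -1.2415308463954375
[0. 0. 0.]
```

```bash

python3 -m jog '.4 .34 0 .186 0 0 0;.4 .34 0 .186 0 0 0;.4 .34 0 .186 0 0 0;.4 .34 0 .186 0 0 0;.4 .34 0 .186 0 0 0'
python3 - <<'E'
from h import *
cv2.imwrite('pics/s3.png',np.hstack([crop(capture('side'),330,210,100,140,4),crop(capture('top'),155,180,100,140,4)]))
togo([528.7,243,144.7])
E
```

```text
time: 15.92
ee_pos: [527.8, 242.4, 260.2]
orientation: [3.135, 1.071, 2.933]
ft_force: [-0.5, 0.0, -0.8]
finger_gap: 60.0
gripper_force: 0.0
tool axes [[-0.472, 0.097, -0.876], [0.202, 0.979, 0.0], [0.858, -0.177, -0.482]] 
shift rows [1.65 0.02 0.93] ee [527.2 242.  258.4] ft [ 0.73  0.45 -1.07] gap 60.1
```

View pics/s3.png

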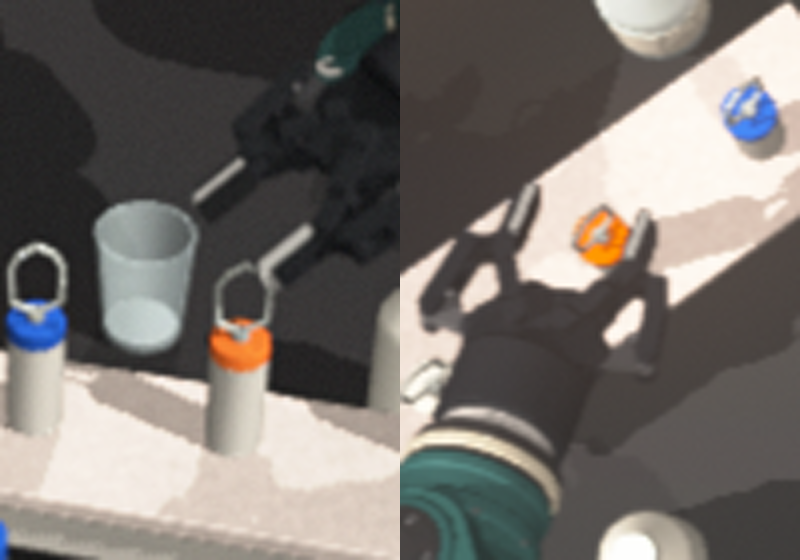

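```bash
python3 - <<'E'
from fk import *
s=state();R=Ro.from_euler('xyz',s['orientation']).as_matrix();P=s['ee_pos']+8*R[:,2]
print(proj('top',P),'seen 200.5 230.7',proj('side',P),'seen',330+(243+310)/8,210+(160+227)/8)
for z in(290,310,330):
  for p in((155+45/4,180+375/4),(155+12/4,180+440/4)):
    d=atz('top',p,z)-[519,245,z];print(z,'along',d[:2]@[.98,-.2],'left',d[:2]@[.2,.98])
E
```

```text
[[202.46117623 228.61500659]] seen 200.5 230.7 [[384.67314339 272.92992336]] seen 399.125 258.375
290 along -107.4826913674997 left 44.86920496033666
290 along -146.9502931764067 left 53.36975346238299
310 along -108.36693498977277 left 39.913306834251756
310 along -147.2314627529286 left 48.28396499735491
330 along -109.25117861204589 left 34.957408708166895
330 along -147.51263232945055 left 43.19817653232688
```

The fingers straddle the can (lid at (600,235) in the top half, (240,345) in the side half), with about 13 mm clearance to the white can. I descend the rest of the way and grip.

```bash

python3 -m jog '.4 .33 0 .186 0 0 0;.4 .33 0 .186 0 0 0;.4 .33 0 .186 0 0 0;.4 .33 0 .186 0 0 0;.4 .33 0 .186 0 0 0'
python3 -m jog '.4 0 0 0 0 0 0;-.4 0 0 0 0 0 0;-.5 0 0 0 0 0 0;-.6 0 0 0 0 0 0;-.6 0 0 0 0 0 0' 25
python3 -m jog '-1 0 0 0 0 0 0;-1 0 0 0 0 0 0;-1 0 0 0 0 0 0;-1 0 0 0 0 0 0;-1 0 0 0 0 0 0' 30
python3 - <<'E'
from h import *
togo([528.7,243,144.7])
E
```

```text
time: 16.65
ee_pos: [530.4, 243.3, 148.7]
orientation: [3.131, 1.073, 2.929]
ft_force: [0.6, 1.4, 0.4]
finger_gap: 59.8
gripper_force: 0.0
time: 17.27
ee_pos: [530.8, 243.7, 150.2]
orientation: [3.128, 1.075, 2.927]
ft_force: [-2.5, 1.2, 7.3]
finger_gap: 32.2
gripper_force: 27.2
time: 17.9
ee_pos: [530.8, 243.7, 150.2]
orientation: [3.129, 1.075, 2.927]
ft_force: [-3.1, 0.3, 7.3]
finger_gap: 32.8
gripper_force: 29.1
tool axes [[-0.465, 0.101, -0.879], [0.202, 0.979, 0.006], [0.862, -0.175, -0.476]] 
shift rows [ 0.1  -0.02  0.02] ee [530.8 243.7 150.2] ft [-3.08  0.35  7.27] gap 32.8
```

```bash

python3 -m jog '-1 -.06 0 -.03 0 0 0;-1 -.1 0 -.055 0 0 0;-1 -.2 0 -.11 0 0 0;-1 -.2 0 -.11 0 0 0;-1 0 0 0 0 0 0' 30
python3 - <<'E'
from h import *
togo([528.7,243,144.7]);print(np.mean([state()['ft_force'] for _ in range(3)],0),state()['moment'])
cv2.imwrite('pics/s4.png',np.hstack([crop(capture('side'),330,210,100,140,4),crop(capture('top'),155,180,100,140,4)]))
E
```

```text
time: 18.52
ee_pos: [530.4, 243.4, 188.5]
orientation: [3.128, 1.074, 2.927]
ft_force: [0.4, -0.0, -2.7]
finger_gap: 32.7
gripper_force: 30.0
tool axes [[-0.466, 0.101, -0.879], [0.201, 0.979, 0.006], [0.862, -0.174, -0.477]] 
shift rows [ 0.66 -0.02  0.32] ee [530.4 243.4 188.5] ft [ 0.36 -0.02 -2.7 ] gap 32.7
[ 0.35539613 -0.01683997 -2.69964247] [ 0.21703607  1.24428993 -0.0143324 ]
```

View pics/s4.png

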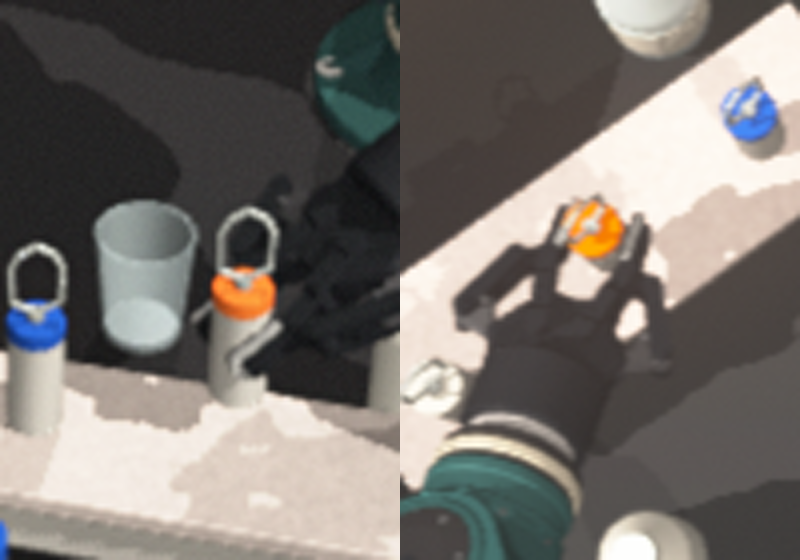

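The can is lifted upright, lid at (245,283) side and (594,228) top, crown at (247,212) side. I measure it relative to the TCP and the hook.

```bash
python3 - <<'E'
from fk import *
np.set_printoptions(precision=1,suppress=True)
L=tri((391,280.5),(203.5,237));print('lid',L)
s=state();R=Ro.from_euler('xyz',s['orientation']).as_matrix()
print('can by grasp',s['ee_pos']-11*R[:,2])
o=np.array([521,245.3,148.3])
for yaw in(.4,.5,.6,.7,.8):
    m=Ro.from_euler('z',yaw).as_matrix();P=[o+m@np.array(q) for q in((0,15,92),(0,-15,92),(0,15,112),(0,-15,112),(0,0,134))]
    print(yaw,((proj('side',P)-[330,210])*4).astype(int).tolist(),((proj('top',P)-[155,180])*4+[400,0]).astype(int).tolist())
h=np.array([602.3,-242.8,300]);S=Ro.from_euler('z',-.37).as_matrix()
for q in((0,0,0),(0,0,-5),(-16,0,16),(12,0,20),(0,0,40),(0,-76,40)): P=h+S@np.array(q,float);print(q,((proj('side',P)-[190,90])*4).astype(int),((proj('top',P)-[380,150])*4+[400,0]).astype(int))
E
```

```text
lid (array([517.5, 243.4, 225.9]), np.float64(3.5681577473167225))
can by grasp [520.6 245.1 192.4]
0.4 [[264, 274], [215, 258], [266, 246], [217, 230], [244, 207]] [[560, 229], [608, 211], [554, 223], [603, 205], [572, 208]]
0.5 [[265, 272], [214, 259], [267, 245], [216, 232], [244, 207]] [[561, 231], [607, 208], [555, 226], [602, 203], [572, 208]]
0.6 [[266, 271], [214, 261], [268, 243], [215, 233], [244, 207]] [[563, 233], [606, 206], [556, 228], [601, 200], [572, 208]]
0.7 [[266, 269], [213, 263], [268, 241], [215, 235], [244, 207]] [[564, 235], [605, 204], [558, 230], [599, 198], [572, 208]]
0.8 [[266, 267], [213, 264], [269, 240], [215, 237], [244, 207]] [[566, 237], [603, 202], [560, 232], [597, 196], [572, 208]]
(0, 0, 0) [[213 364]] [[523 204]]
(0, 0, -5) [[213 370]] [[521 206]]
(-16, 0, 16) [[234 339]] [[518 223]]
(12, 0, 20) [[192 340]] [[537 177]]
(0, 0, 40) [[207 311]] [[536 188]]
(0, -76, 40) [[187 260]] [[662 239]]
```

```bash
cat >> fk.py <<'E'
OFF=np.array([-12.3,2.0,91.])  # crown - TCP, at tool yaw -.2
h=np.array([602.3,-242.8,300]);S=Ro.from_euler('z',-.37).as_matrix()
def tcp_for(crown,psi): return crown-Z(psi+.2)@OFF
def cur(): 
    s=state();R=Ro.from_euler('xyz',s['orientation']).as_matrix();psi=np.arctan2(R[1,2],R[0,2]);return s,R,psi
E
python3 - <<'E'
from fk import *
np.set_printoptions(precision=2,suppress=True)
s,R,psi=cur();print(psi,np.arcsin(-R[2,2]))
print('lift',R.T@[0,0,122]/60,'mid',R.T@[10,-243,0]/60)
for P,p in(([540,0,310],-.2),([540,0,310],-.7),([540,0,310],-1.2),(tcp_for(h+S@[-70,0,24],-1.2),-1.2),(tcp_for(h+S@[-2,0,24],-1.2),-1.2),(tcp_for(h+S@[-2,0,-60],-1.2),-1.2)):
    Rt=rt(p,.497,1);q,e=ik(np.array(P),Rt[:,2]);print(P,q,round(e,1),round(j6(q,Rt),2))
E
```

```text
-0.20023787220763206 0.49820120741531415
lift [-1.79  0.01 -0.97] mid [-0.48 -3.93  0.85]
[540, 0, 310] [-0.11 -0.23 -0.99 -0.26 -0.08] 0.0 0.04
[540, 0, 310] [ 0.21 -0.06 -0.78  0.   -0.76] 0.0 0.55
[540, 0, 310] [ 0.31  0.24 -0.29  0.92 -1.07] 0.0 1.43
[ 542.   -228.92  233.  ] [-0.18  0.16 -0.78 -0.14 -0.84] 0.0 0.66
[ 605.4  -253.51  233.  ] [-0.21  0.25 -0.65 -0.12 -0.83] 0.0 0.63
[ 605.4  -253.51  149.  ] [-0.21  0.39 -0.78 -0.38 -0.83] 0.0 0.63
```

```bash

python3 -m jog '-1 -.36 0 -.195 0 0 0;-1 -.36 0 -.195 0 0 0;-1 -.36 0 -.195 0 0 0;-1 -.36 0 -.195 0 0 0;-1 -.36 0 -.195 0 0 0'
python3 -m jog '-1 -.05 -.4 .08 0 0 0;-1 -.1 -.8 .17 0 0 0;-1 -.12 -.9 .2 0 0 0;-1 -.12 -.9 .2 0 0 0;-1 -.1 -.7 .15 0 0 0'
python3 -m jog '-1 0 0 0 .84 -.006 .455;-1 0 0 0 .84 -.006 .455;-1 0 0 0 .84 -.006 .455;-1 0 0 0 .84 -.006 .455;-1 0 0 0 .84 -.006 .455' >/dev/null
python3 -m jog '-1 0 0 0 .84 -.006 .455;-1 0 0 0 .84 -.006 .455;-1 0 0 0 .84 -.006 .455;-1 0 0 0 .84 -.006 .455;-1 0 0 0 .84 -.006 .455' >/dev/null
python3 -m jog '-1 0 0 0 .84 -.006 .455;-1 0 0 0 .84 -.006 .455;-1 0 0 0 .84 -.006 .455;-1 0 0 0 .84 -.006 .455;-1 0 0 0 .84 -.006 .455'
python3 - <<'E'
from fk import *
s,R,psi=cur();print(psi,np.arcsin(-R[2,2]))
togo(tcp_for(h+S@[-70,0,24],psi),rt(-1.2,.498,1))
E
```

```text
time: 19.25
ee_pos: [530.1, 242.5, 309.7]
orientation: [3.134, 1.071, 2.932]
ft_force: [0.3, -0.0, -2.4]
finger_gap: 32.5
gripper_force: 30.1
time: 19.88
ee_pos: [540.0, 15.0, 310.8]
orientation: [3.132, 1.071, 2.93]
ft_force: [0.4, 0.9, -2.9]
finger_gap: 32.4
gripper_force: 30.5
time: 21.75
ee_pos: [540.7, 16.9, 310.8]
orientation: [3.136, 1.074, 1.931]
ft_force: [-0.7, -0.3, -4.2]
finger_gap: 32.3
gripper_force: 30.6
-1.203967548679319 0.49668541080403583
tool axes [[-0.168, 0.446, -0.879], [0.934, 0.357, 0.003], [0.315, -0.821, -0.477]] 
shift rows [-0.69 -1.45  3.99] ee [540.7  16.9 310.8] ft [-0.69 -0.27 -4.22] gap 32.3
turn rows [-0.05  0.02 -0.07]
```

```bash

python3 -m jog '-1 -.07 -.145 .4 0 0 0;-1 -.07 -.145 .4 0 0 0;-1 -.07 -.145 .4 0 0 0;-1 -.07 -.145 .4 0 0 0;-1 -.07 -.145 .4 0 0 0' >/dev/null
python3 -m jog '-1 -.07 -.145 .4 0 0 0;-1 -.07 -.145 .4 0 0 0;-1 -.07 -.145 .4 0 0 0;-1 -.07 -.145 .4 0 0 0;-1 -.06 -.145 .39 0 0 0'
python3 - <<'E'
from fk import *
s,R,psi=cur();print(psi,np.arcsin(-R[2,2]))
togo(tcp_for(h+S@[-70,0,24],psi))
Cc=s['ee_pos']+Z(psi+.2)@OFF; print('crown est',Cc,(proj('side',Cc)-[215,120])*5,(proj('top',Cc)-[380,150])*5+[400,0])
cv2.imwrite('pics/s5.png',np.hstack([crop(capture('side'),215,120,80,120,5),crop(capture('top'),380,150,80,120,5)]))
E
```

```text
time: 23.0
ee_pos: [542.2, -230.0, 232.6]
orientation: [3.136, 1.074, 1.933]
ft_force: [-0.1, 0.1, -3.1]
finger_gap: 32.3
gripper_force: 30.8
-1.2018275980535196 0.4972386207859094
tool axes [[-0.169, 0.446, -0.879], [0.933, 0.359, 0.003], [0.317, -0.82, -0.477]] 
shift rows [ 0.    0.   -0.02] ee [ 542.2 -230.   232.6] ft [-0.1   0.11 -3.1 ] gap 32.3
crown est [ 537.20919501 -218.52817053  323.59044817] [[264.65828483 246.11920811]] [[510.85694846 383.9951704 ]]
```

View pics/s5.png

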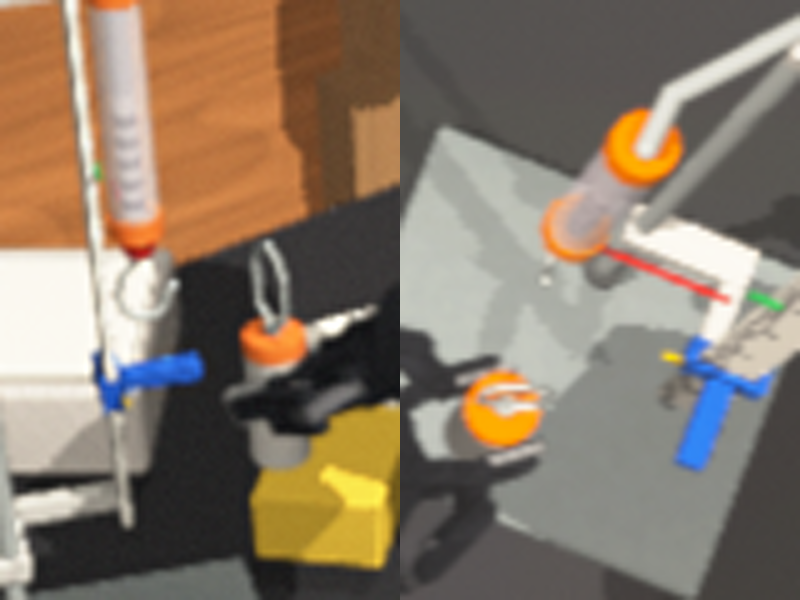

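Side half: bail crown at (267,243), hook tip at (175,285), and the bail looks about 40 px wide. Top half: lid at (502,408) and bail from (478,400) to (545,392), so its yaw looks off. I compare against projected outlines.

```bash
python3 - <<'E'
from fk import *
s,R,psi=cur();o=s['ee_pos']+Z(psi+.2)@OFF-[0,0,132]
a=cv2.imread('pics/s5.png'); tiles=[]
for yaw in(-.37,-.1,.15,.4):
    b=a.copy(); m=Z(yaw)
    pts=[(0,-13,88),(0,-15,95),(0,-15,112),(0,-6,130),(0,0,134),(0,6,130),(0,15,112),(0,15,95),(0,13,88)]
    P=[o+m@np.array(q,float) for q in pts]
    for p in ((proj('side',P)-[215,120])*5,(proj('top',P)-[380,150])*5+[400,0]): cv2.polylines(b,[p.astype(int)],False,(0,0,255),1)
    tiles.append(np.hstack([cv2.resize(b[220:350,200:330],None,fx=1.5,fy=1.5),cv2.resize(b[340:470,440:570],None,fx=1.5,fy=1.5)]))
cv2.imwrite('pics/y.png',np.vstack([np.hstack(tiles[:2]),np.hstack(tiles[2:])]))
E
```

```text
(no output)
```

View pics/y.png

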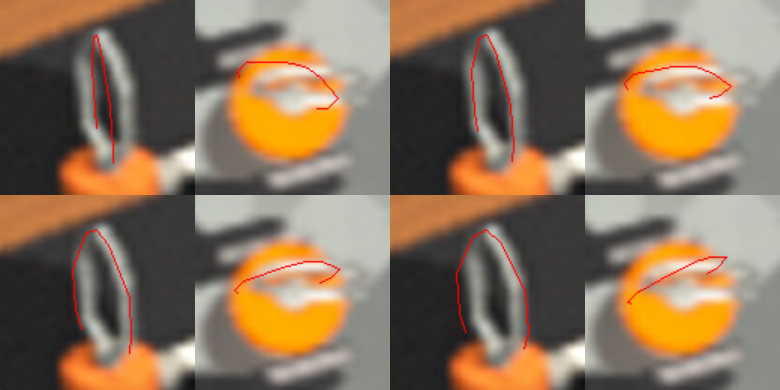

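I have used all 10 picture views, so from here I work from numbers. The overlays bracket the can's yaw between -0.1 and 0.15, so about 0. The stand is at -0.37, so I rotate the tool by about -0.35 and refine the crown offset.

```bash
python3 - <<'E'
from fk import *
np.set_printoptions(precision=3,suppress=True)
s,R,psi=cur();c,e=tri((215+267.5/5,120+248/5),(380+114/5,150+387/5));print(c,e)
O=Z(psi+.2).T@(c-s['ee_pos']);print('off',O)
print('axis',R.T@[0,0,1])
for x,z in((-70,24),(-2,24),(-2,-60)):
  for p in(-1.5,-1.55):
    P=tcp_for(h+S@[x,0,z],p);Rt=rt(p,.497,1);q,e=ik(P,Rt[:,2]);print(x,z,p,q,round(e,1),round(j6(q,Rt),2))
E
```

```text
[ 535.621 -219.782  321.544] 1.580346723351051
off [-12.405   0.928  89.626]
axis [-0.879  0.002 -0.478]
-70 24 -1.5 [-0.131  0.29  -0.48   0.448 -1.038] 0.0 1.17
-70 24 -1.55 [-0.127  0.32  -0.42   0.566 -1.054] 0.0 1.27
-2 24 -1.5 [-0.158  0.378 -0.345  0.452 -1.028] 0.0 1.12
-2 24 -1.55 [-0.154  0.407 -0.281  0.572 -1.046] 0.0 1.22
-2 -60 -1.5 [-0.158  0.473 -0.462  0.239 -1.028] 0.0 1.12
-2 -60 -1.55 [-0.154  0.497 -0.398  0.365 -1.046] 0.0 1.22
```

```bash
sed -i 's/^OFF=.*/OFF=np.array([-12.4,1.4,90.2])/' fk.py
python3 -m jog '-1 0 0 0 .81 0 .44;-1 0 0 0 .81 0 .44;-1 0 0 0 .81 0 .44;-1 0 0 0 .81 0 .44;-1 0 0 0 .81 0 .44'
python3 - <<'E'
from fk import *
np.set_printoptions(precision=3,suppress=True)
s,R,psi=cur();print(psi,np.arcsin(-R[2,2]),'crown now (stand)',S.T@(s['ee_pos']+Z(psi+.2)@OFF-h))
togo(tcp_for(h+S@[-35,0,23.5],psi)); print('then per 32mm',R.T@(S@[32,0,0])/60)
E
```

```text
time: 23.72
ee_pos: [542.5, -228.7, 233.4]
orientation: [3.134, 1.073, 1.609]
ft_force: [-0.1, 0.6, -3.5]
finger_gap: 32.4
gripper_force: 30.9
-1.5247132706554631 0.49766552874932946 crown now (stand) [-66.875   2.494  23.65 ]
tool axes [[-0.018, 0.477, -0.879], [0.999, 0.044, 0.003], [0.04, -0.878, -0.477]] 
shift rows [-0.12  0.47  0.22] ee [ 542.5 -228.7  233.4] ft [-0.08  0.6  -3.55] gap 32.4
then per 32mm [-0.101  0.488  0.189]
```

```bash

python3 -m jog '-1 -.024 .094 .044 0 0 0;-1 -.024 .094 .044 0 0 0;-1 -.024 .094 .044 0 0 0;-1 -.024 .094 .044 0 0 0;-1 -.024 .094 .044 0 0 0'
python3 -m jog '-1 -.02 .1 .04 0 0 0;-1 -.02 .1 .04 0 0 0;-1 -.02 .1 .04 0 0 0;-1 0 0 0 0 0 0;-1 0 0 0 0 0 0'
cat > red.py <<'E'
from fk import *
def red():
    t=capture('top').astype(int)[165:245,405:470]; B,G,Rr=t[...,0],t[...,1],t[...,2]
    ys,xs=np.nonzero((Rr>120)&(G<90)&(B<100)&(Rr-G>60)); 
    i=np.argsort(xs)[-12:]; return len(xs),(xs[i].mean()+405).round(2),(ys[i].mean()+165).round(2)
if __name__=='__main__':
    np.set_printoptions(precision=2,suppress=True)
    s,R,psi=cur();print('crown',S.T@(s['ee_pos']+Z(psi+.2)@OFF-h),'ft',np.mean([state()['ft_force'] for _ in range(3)],0),'red',red())
    togo(tcp_for(h+S@[-3,0,23.5],psi))
E
python3 red.py; python3 -c "
import cv2,numpy as np
t=cv2.imread('pics/top0.png').astype(int)[165:245,405:470];B,G,R=t[...,0],t[...,1],t[...,2]
ys,xs=np.nonzero((R>120)&(G<90)&(B<100)&(R-G>60));i=np.argsort(xs)[-12:];print(len(xs),xs[i].mean()+405,ys[i].mean()+165)"
```

```text
time: 24.35
ee_pos: [571.6, -243.2, 234.1]
orientation: [3.133, 1.073, 1.609]
ft_force: [-0.4, -0.5, -2.5]
finger_gap: 32.3
gripper_force: 31.0
time: 24.98
ee_pos: [589.5, -250.1, 233.7]
orientation: [3.134, 1.073, 1.61]
ft_force: [-0.0, 0.5, -2.2]
finger_gap: 32.6
gripper_force: 31.0
crown [-15.28  -0.54  23.9 ] ft [-0.05  0.49 -2.25] red (44, np.float64(439.25), np.float64(207.0))
tool axes [[-0.018, 0.477, -0.879], [0.999, 0.046, 0.004], [0.042, -0.878, -0.477]] 
shift rows [-0.03  0.19  0.07] ee [ 589.5 -250.1  233.8] ft [-0.47 -0.27 -3.42] gap 32.4
20 432.9166666666667 203.08333333333334
```

```bash
sed -i 's/(Rr>120).*))/(Rr>70)\&(Rr>1.8*G)\&(Rr>1.8*B)\&(abs(G-B)<35))/' red.py; sed -n 4,5p red.py
python3 -m jog '-1 -.01 .07 .025 0 0 0;-1 -.01 .06 .025 0 0 0;-1 -.01 .06 .02 0 0 0;-1 0 0 0 0 0 0;-1 0 0 0 0 0 0'
python3 red.py; python3 -c "
from h import *
import red
red.capture=lambda n:cv2.imread('pics/top0.png'); print(red.red())
red.capture=lambda n:np.pad(cv2.imread('pics/s5.png')[::5,400::5],((150,210),(380,180),(0,0))); print(red.red())
"
```

```text
ys,xs=np.nonzero((Rr>70)&(Rr>1.8*G)&(Rr>1.8*B)&(abs(G-B)<35)); 
    i=np.argsort(xs)[-12:]; return len(xs),(xs[i].mean()+405).round(2),(ys[i].mean()+165).round(2)
time: 25.65
ee_pos: [601.2, -254.2, 233.3]
orientation: [3.134, 1.073, 1.609]
ft_force: [0.1, -0.3, -3.0]
finger_gap: 32.5
gripper_force: 31.0
crown [-2.94 -0.09 23.53] ft [ 0.12 -0.28 -3.05] red (46, np.float64(441.58), np.float64(208.08))
tool axes [[-0.018, 0.477, -0.879], [0.999, 0.046, 0.004], [0.042, -0.878, -0.477]] 
shift rows [ 0. -0. -0.] ee [ 601.2 -254.2  233.4] ft [-0.31 -0.65 -2.2 ] gap 32.6
(33, np.float64(439.17), np.float64(207.17))
(39, np.float64(439.92), np.float64(207.75))
```

```bash

python3 -m jog '-1 .06 0 .033 0 0 0;-1 .06 0 .033 0 0 0;-1 .06 0 .033 0 0 0;-1 .06 0 .033 0 0 0;-1 .06 0 .033 0 0 0'; python3 red.py
python3 -m jog '-1 .04 0 .022 0 0 0;-1 .04 0 .022 0 0 0;-1 .04 0 .022 0 0 0;-1 .04 0 .022 0 0 0;-1 0 0 0 0 0 0'; python3 red.py
```

```text
time: 26.32
ee_pos: [601.4, -254.3, 212.5]
orientation: [3.133, 1.073, 1.609]
ft_force: [1.0, -0.2, -2.3]
finger_gap: 32.5
gripper_force: 31.0
crown [-2.76 -0.14  2.71] ft [ 0.96 -0.19 -2.33] red (48, np.float64(441.58), np.float64(208.08))
tool axes [[-0.019, 0.477, -0.879], [0.999, 0.046, 0.003], [0.042, -0.878, -0.478]] 
shift rows [-0.31  0.   -0.17] ee [ 601.2 -254.3  212. ] ft [ 0.43  1.1  -2.78] gap 32.4
time: 27.0
ee_pos: [601.4, -254.4, 201.7]
orientation: [3.134, 1.073, 1.609]
ft_force: [0.1, 0.5, -1.3]
finger_gap: 32.5
gripper_force: 31.0
crown [-2.72 -0.18 -8.07] ft [ 0.11  0.55 -1.34] red (49, np.float64(439.75), np.float64(208.83))
tool axes [[-0.018, 0.477, -0.879], [0.999, 0.046, 0.004], [0.042, -0.878, -0.477]] 
shift rows [-0.46 -0.   -0.25] ee [ 601.4 -254.4  201.9] ft [-0.08 -0.33 -1.35] gap 32.3
```

```bash

python3 -m jog '-1 .088 0 .048 0 0 0;-1 .088 0 .048 0 0 0;-1 .088 0 .048 0 0 0;-1 .088 0 .048 0 0 0;-1 0 0 0 0 0 0'
cat > avg.py <<'E'
from red import *
F=[];P=[]
for i in range(14): P.append(red()[1:]);F.append(state()['ft_force'])
s,R,psi=cur();F=np.array(F);print('n',len(np.unique(F[:,2])),'ft',F.mean(0).round(2),'+-',(F[:,2].std()/len(F)**.5).round(2),'crown',(S.T@(s['ee_pos']+Z(psi+.2)@OFF-h)).round(1),'ptr px',np.mean(P,0).round(2),'t',s['time'])
E
python3 avg.py
python3 -c "
from fk import *
for d in(0,10,20,30,40,50,60): print(d,proj('top',h+S@[0,-76,40-d]))"
```

```text
time: 27.68
ee_pos: [601.4, -254.4, 177.3]
orientation: [3.135, 1.073, 1.61]
ft_force: [0.3, 0.5, -0.2]
finger_gap: 32.1
gripper_force: 31.0
n 14 ft [ 0.11  0.42 -0.25] +- 0.15 crown [ -2.6  -0.2 -31.9] ptr px [438.49 211.51] t 28.375
0 [[445.69485269 209.99041815]]
10 [[444.59654216 210.90655779]]
20 [[443.51474937 211.80891941]]
30 [[442.44910447 212.69781149]]
40 [[441.39924859 213.57353341]]
50 [[440.36483339 214.4363757 ]]
60 [[439.34552073 215.28662043]]
```

```bash
cat > avg2.py <<'E'
from fk import *
import sys
F=[];M_=[];ims=[]
for i in range(int(sys.argv[1])):
    ims.append(capture('top')[150:260,390:480].astype(np.float32)); s=state(); F.append(s['ft_force']); M_.append(s['moment'])
F=np.array(F);M_=np.array(M_);a=np.mean(ims,0);np.save(sys.argv[2],a)
def tip(a):
    red=a[...,2]-np.maximum(a[...,0],a[...,1]); red=np.where((red>35)&(abs(a[...,0]-a[...,1])<30),red,0)
    n,l,st,c=cv2.connectedComponentsWithStats((red>0).astype(np.uint8))
    k=max(range(1,n),key=lambda k:st[k,2]); w=red*(l==k); ys,xs=np.nonzero(w); vx,vy,x0,y0=cv2.fitLine(np.c_[xs,ys].astype(np.float32),cv2.DIST_HUBER,0,.01,.01).ravel()
    return xs.min()+390,xs.max()+390,(y0+(445-390-x0)*vy/vx+150).round(2),(vy/vx).round(3)
print('ft',F.mean(0).round(3),'sd',F.std(0).round(2),'mom',M_.mean(0).round(4),'sd',M_.std(0).round(4),'t',state()['time'],'tip',tip(a),'start',tip(cv2.imread('pics/top0.png')[150:260,390:480].astype(np.float32)))
E
python3 avg2.py 40 a1.npy
python3 -c "
from fk import *
for d in(0,20,30,40,50):
    p=proj('top',[h+S@[0,-76,40-d],h+S@[0,-40,40-d]]); s=(p[0]-p[1])[1]/(p[0]-p[1])[0]; print(d,p[0],p[0][1]+(445-p[0][0])*s)"
```

```text
ft [ 0.436  0.424 -0.342] sd [0.43 0.41 0.51] mom [0.8276 0.0285 0.0729] sd [0.0241 0.0291 0.0281] t 30.375 tip (np.int64(416), np.int64(442), np.float32(214.24), np.float32(0.417)) start (np.int64(420), np.int64(445), np.float32(209.6), np.float32(0.417))
0 [445.69485269 209.99041815] 209.70887155225233
20 [443.51474937 211.80891941] 212.41095793203309
30 [442.44910447 212.69781149] 213.731997915964
40 [441.39924859 213.57353341] 215.03362367219458
50 [440.36483339 214.4363757 ] 216.3162600510638
```

```bash

python3 -m jog '-1 .022 0 .012 0 0 0;-1 .022 0 .012 0 0 0;-1 .022 0 .012 0 0 0;-1 0 0 0 0 0 0;-1 0 0 0 0 0 0' 20
python3 avg2.py 20 a2.npy
```

```text
time: 31.0
ee_pos: [601.5, -254.4, 173.4]
orientation: [3.133, 1.073, 1.609]
ft_force: [0.1, 0.7, -0.6]
finger_gap: 32.4
gripper_force: 31.0
ft [0.267 0.573 0.139] sd [0.4  0.52 0.48] mom [0.7782 0.0399 0.0666] sd [0.0212 0.0234 0.0285] t 32.0 tip (np.int64(407), np.int64(442), np.float32(214.09), np.float32(0.367)) start (np.int64(420), np.int64(445), np.float32(209.6), np.float32(0.417))
```

```bash

python3 -m jog '-.3 0 0 0 0 0 0;-.27 0 0 0 0 0 0;-.25 0 0 0 0 0 0;-.24 0 0 0 0 0 0;-.23 0 0 0 0 0 0' 20
python3 -m jog '-.22 0 0 0 0 0 0;-.21 0 0 0 0 0 0;-.2 0 0 0 0 0 0;-.19 0 0 0 0 0 0;-.17 0 0 0 0 0 0' 20
python3 -m jog '-.15 0 0 0 0 0 0;-.1 0 0 0 0 0 0;-.05 0 0 0 0 0 0;0 0 0 0 0 0 0;.05 0 0 0 0 0 0' 20
python3 avg2.py 6 a3.npy
```

```text
time: 32.62
ee_pos: [601.5, -254.4, 173.4]
orientation: [3.133, 1.073, 1.609]
ft_force: [0.8, 0.5, 0.6]
finger_gap: 33.1
gripper_force: 12.1
time: 33.25
ee_pos: [601.5, -254.4, 173.4]
orientation: [3.133, 1.073, 1.609]
ft_force: [0.0, -0.9, -0.2]
finger_gap: 35.7
gripper_force: 0.0
time: 33.88
ee_pos: [601.5, -254.4, 173.4]
orientation: [3.133, 1.073, 1.609]
ft_force: [0.1, -0.3, 0.1]
finger_gap: 45.0
gripper_force: 0.0
ft [ 0.072  0.122 -0.223] sd [0.56 0.34 0.22] mom [ 0.7454  0.0172 -0.0145] sd [0.0246 0.0132 0.0255] t 34.175 tip (np.int64(406), np.int64(441), np.float32(214.32), np.float32(0.367)) start (np.int64(420), np.int64(445), np.float32(209.6), np.float32(0.417))
```

```bash

python3 -m jog '.5 0 0 0 0 0 0;.5 0 0 0 0 0 0;.5 0 0 0 0 0 0;.5 .04 0 -.07 0 0 0;.5 .04 0 -.07 0 0 0'
python3 -m jog '.5 .15 0 -.27 0 0 0;.5 .2 0 -.37 0 0 0;.5 .2 0 -.37 0 0 0;.5 .2 0 -.37 0 0 0;.5 .2 0 -.37 0 0 0'
cat > lv.py <<'E'
from fk import *
def masks(n,box):
    x,y,w,hh=box; a=np.mean([capture(n)[y:y+hh,x:x+w].astype(np.float32) for _ in range(4)],0); B,G,Rr=a[...,0],a[...,1],a[...,2]
    return {'red':(Rr-np.maximum(G,B)>30)&(abs(G-B)<30),'yel':(np.minimum(Rr,G)-B>50)&(abs(Rr-G)<60),'blue':(B-np.maximum(Rr,G)>60)}
if __name__=='__main__':
    for n,b in(('side',(215,125,60,95)),('top',(415,185,60,75))):
        for k,m in masks(n,b).items():
            c=np.array(['.','#']); cnt,l,st,ce=cv2.connectedComponentsWithStats(m.astype(np.uint8))
            for i in range(1,cnt):
                if st[i,4]>=3: print(n,k,'x',st[i,0]+b[0],st[i,0]+st[i,2]-1+b[0],'y',st[i,1]+b[1],st[i,1]+st[i,3]-1+b[1],'n',st[i,4],'c',(ce[i]+b[:2]).round(2))
E
python3 lv.py
python3 -c "
from fk import *
print('state',state()['time'],state()['ee_pos'])
for z in(190,200,300): print(z,'edge',proj('side',h+S@[0,-93,z-300]),proj('top',h+S@[0,-93,z-300]),'tabend',proj('side',h+S@[-43,-110,z-300]),proj('top',h+S@[-43,-110,z-300]))
for d in(35,40,45): print(d,proj('side',[h+S@[0,-76,40-d],h+S@[0,-20,40-d]]),proj('top',h+S@[0,-76,40-d]))"
```

```text
time: 34.8
ee_pos: [601.1, -244.4, 173.1]
orientation: [3.133, 1.073, 1.609]
ft_force: [-0.1, 0.0, -0.0]
finger_gap: 64.0
gripper_force: 0.0
time: 35.42
ee_pos: [595.6, -124.3, 173.3]
orientation: [3.133, 1.073, 1.609]
ft_force: [0.4, -0.1, -0.0]
finger_gap: 63.9
gripper_force: 0.0
side red x 233 233 y 125 129 n 5 c [233. 127.]
side red x 243 243 y 126 132 n 7 c [243. 129.]
side red x 272 274 y 130 131 n 3 c [273.   130.67]
side red x 234 234 y 131 138 n 8 c [234.  134.5]
side red x 244 244 y 135 143 n 9 c [244. 139.]
side red x 235 235 y 140 147 n 8 c [235.  143.5]
side red x 245 245 y 148 153 n 6 c [245.  150.5]
side red x 236 236 y 150 156 n 7 c [236. 153.]
side red x 231 231 y 157 159 n 3 c [231. 158.]
side red x 237 239 y 158 163 n 9 c [237.56 161.  ]
side red x 244 246 y 157 163 n 7 c [245.29 160.  ]
side red x 235 235 y 166 168 n 3 c [235. 167.]
side red x 268 271 y 165 166 n 4 c [269.5 165.5]
side red x 232 232 y 167 169 n 3 c [232. 168.]
side red x 238 240 y 169 173 n 10 c [239.2 170.7]
side red x 258 260 y 169 170 n 3 c [259.   169.33]
side red x 240 247 y 180 185 n 28 c [2
[... 658 characters left out ...]
6  173.28906578]
190 edge [[240.76460384 198.485437  ]] [[437.14496882 224.9922737 ]] tabend [[254.08071678 193.24818062]] [[437.49662833 243.32005305]]
200 edge [[240.45408134 195.560785  ]] [[438.08617675 224.26148081]] tabend [[253.81882567 190.34492228]] [[438.4449593  242.71270987]]
300 edge [[237.22910985 165.18643386]] [[448.26555157 216.35779174]] tabend [[251.10031127 160.20816241]] [[448.70550614 236.14150915]]
35 [[238.12917641 166.38978857]
 [241.7731396  175.8750036 ]] [[441.92222492 213.13730036]]
40 [[238.29586433 167.97259191]
 [241.93786476 177.4847983 ]] [[441.39924859 213.57353341]]
45 [[238.46196412 169.54981048]
 [242.10199248 179.08875458]] [[440.88013227 214.00654668]]
```

```bash
cat > dip.py <<'E'
from fk import *
from scipy.optimize import brentq
def line(a,x0,x1):
    red=a[...,2]-np.maximum(a[...,0],a[...,1]); red=np.where(abs(a[...,0]-a[...,1])<30,np.clip(red-10,0,None),0)
    xs=np.arange(x0,x1+1); ys=[]
    for x in xs:
        c=red[:,x].copy(); k=c.argmax(); lo=max(0,k-4); ys.append((np.arange(lo,k+5)*c[lo:k+5]).sum()/c[lo:k+5].sum())
    return np.polyfit(xs,ys,1)
def dip(a,off=0):
    p=line(a,424,439)
    def f(d):
        q=proj('top',[h+S@[0,-76,40-d],h+S@[0,-36,40-d]]); s=(q[1]-q[0])[1]/(q[1]-q[0])[0]; return q[0][1]+s*(432-q[0][0])-np.polyval(p,432)-off
    return brentq(f,-40,110),p[0]
pad=lambda a:np.pad(a,((150,480-260),(390,640-480),(0,0)))
if __name__=='__main__':
    print('start',dip(cv2.imread('pics/top0.png').astype(np.float32)),'held',dip(pad(np.load('a1.npy'))),dip(pad(np.load('a2.npy'))),'released',dip(pad(np.load('a3.npy'))))
    ds=[dip(capture('top').astype(np.float32))[0] for _ in range(8)]; print('now',np.round(ds,1),np.mean(ds)); 
    e=S.T@(atz('top',(434,221.2),190)-h); print('edge stand',e, 'blue end',S.T@(tri((254.0,193.2),(437.6,242.6))[0]-h)); print(state()['time'])
E
python3 dip.py
```

```text
start (-1.788844438092515, np.float64(0.4125157641581426)) held (32.653423382283975, np.float64(0.4098664962631409)) (37.143970657902756, np.float64(0.4082016243364854)) released (38.904544619902246, np.float64(0.4138121968311692))
now [38.9 38.9 38.9 38.9 38.9 38.9 38.9 38.9] 38.89595252582393
edge stand [   5.98060194  -82.33531989 -110.        ] blue end [ -42.0473263  -109.23185873 -109.04379036]
36.225
```

Dip is steady at 40.7 mm, so the canister hangs still; pointer at z ≈ 299.3 and rider at about 190–191. Next the rider.

```bash
python3 - <<'E'
from fk import *
np.set_printoptions(precision=2,suppress=True)
s,R,psi=cur();print(psi,s['qpos'])
A=np.array([470,-130,270.]);Rt=rt(-.37,.7,1)
print(ik(A,R[:,2]));togo(A,Rt)
tab=h+S@[-33,-109.5,-109.5];T=tab+11*Rt[:,2]
for P in(A,T-S@[80,0,0],T,T+[0,0,110]): q,e=ik(P,Rt[:,2]);print(P,q,round(e,1),round(j6(q,Rt),2))
E
```

```text
-1.5231468861223654 [ 0.06  0.52 -0.24  0.84 -1.07  1.61]
(array([ 0.07,  0.25, -0.39,  0.97, -1.07]), np.float64(1.302446348448666e-13))
tool axes [[-0.018, 0.477, -0.879], [0.999, 0.045, 0.004], [0.042, -0.878, -0.477]] 
shift rows [-1.42 -2.09 -0.79] ee [ 595.6 -125.5  173.2] ft [0.47 0.2  0.26] gap 64.1
turn rows [-13.66   2.6   -9.39]
[ 470. -130.  270.] [-0.49 -0.3  -0.93  0.07  0.09] 0.0 -0.08
[ 465.19 -307.07  183.41] [-0.94 -0.   -0.99 -0.2   0.43] 0.0 -0.39
[ 539.78 -336.    183.41] [-0.84  0.12 -0.86 -0.22  0.35] 0.0 -0.32
[ 539.78 -336.    293.41] [-0.84 -0.02 -0.64  0.14  0.35] 0.0 -0.32
```

```bash

python3 -m jog '.2 -.28 -.42 -.16 0 0 0;.2 -.28 -.42 -.16 0 0 0;.2 -.28 -.42 -.16 0 0 0;.2 -.28 -.42 -.16 0 0 0;.2 -.28 -.42 -.16 0 0 0'
python3 -m jog '.2 0 0 0 -.91 .17 -.63;.2 0 0 0 -.91 .17 -.63;.2 0 0 0 -.91 .17 -.63;.2 0 0 0 -.91 .17 -.63;.2 0 0 0 -.91 .17 -.63' >/dev/null
python3 -m jog '.2 0 0 0 -.91 .17 -.63;.2 0 0 0 -.91 .17 -.63;.2 0 0 0 -.91 .17 -.63;.2 0 0 0 -.91 .17 -.63;.2 0 0 0 -.91 .17 -.63' >/dev/null
python3 -m jog '.2 0 0 0 -.91 .17 -.63;.2 0 0 0 -.91 .17 -.63;.2 0 0 0 -.91 .17 -.63;.2 0 0 0 -.91 .17 -.63;.2 0 0 0 -.91 .17 -.63'
python3 - <<'E'
from fk import *
Rt=rt(-.37,.7,1);tab=h+S@[-33,-109.5,-109.5];T=tab+11*Rt[:,2]
togo(T-S@[80,0,0],Rt); s,R,psi=cur(); print('adv80',R.T@(S@[80,0,0])/60)
E
```

```text
time: 36.85
ee_pos: [468.4, -129.1, 270.0]
orientation: [3.133, 1.073, 1.609]
ft_force: [-0.3, -0.2, -0.3]
finger_gap: 51.2
gripper_force: 0.0
time: 38.72
ee_pos: [469.0, -128.9, 269.6]
orientation: [-3.134, 0.872, 2.782]
ft_force: [-0.0, 1.2, -0.3]
finger_gap: 51.4
gripper_force: 0.0
tool axes [[-0.602, 0.226, -0.765], [0.357, 0.934, -0.005], [0.714, -0.277, -0.644]] 
shift rows [ 0.46 -2.79  1.7 ] ee [ 469.  -128.9  269.6] ft [-0.01  1.18 -0.27] gap 51.4
turn rows [0.   0.01 0.1 ]
adv80 [-0.8580808  -0.00602158  1.02050912]
```

```bash

python3 -m jog '0 .092 -.558 .34 0 0 0;0 .092 -.558 .34 0 0 0;0 .092 -.558 .34 0 0 0;0 .092 -.558 .34 0 0 0;0 .092 -.558 .34 0 0 0'
python3 -m jog '0 -.17 0 .204 0 0 0;0 -.17 0 .204 0 0 0;0 -.17 0 .204 0 0 0;0 -.17 0 .204 0 0 0;0 -.17 0 .204 0 0 0'
python3 - <<'E'
from fk import *
Rt=rt(-.37,.7,1);tab=h+S@[-33,-109.5,-109.5];T=tab+11*Rt[:,2]
togo(T,Rt)
E
python3 dip.py | grep now
```

```text
time: 39.35
ee_pos: [464.8, -308.7, 183.1]
orientation: [-3.133, 0.872, 2.78]
ft_force: [-0.4, 0.2, 0.3]
finger_gap: 42.5
gripper_force: 0.0
time: 39.98
ee_pos: [540.8, -335.9, 183.4]
orientation: [-3.133, 0.872, 2.781]
ft_force: [1.4, -0.1, -0.1]
finger_gap: 42.8
gripper_force: 0.0
tool axes [[-0.602, 0.227, -0.765], [0.359, 0.933, -0.005], [0.713, -0.278, -0.643]] 
shift rows [ 0.01 -0.01 -0.01] ee [ 540.8 -335.9  183.4] ft [ 1.37 -0.08 -0.08] gap 42.8
turn rows [-0.02  0.01  0.08]
now [38.9 38.9 38.9 38.9 38.9 38.9 38.9 38.9] 38.92204964744694
```

Now I close on the tab.

```bash

python3 -m jog '-.4 0 0 0 0 0 0;-.6 0 0 0 0 0 0;-1 0 0 0 0 0 0;-1 0 0 0 0 0 0;-1 0 0 0 0 0 0' 25
python3 -c "
from fk import *
s,R,psi=cur();print(s['ee_pos'],s['ft_force'],'up100',R.T@[0,0,100]/60)"
```

```text
time: 41.0
ee_pos: [539.8, -333.8, 182.6]
orientation: [-3.138, 0.871, 2.78]
ft_force: [4.9, 14.3, 0.8]
finger_gap: 13.6
gripper_force: 28.1
[ 539.81968767 -333.80503645  182.61148678] [ 4.94696268 14.34562072  0.77652607] up100 [-1.27494108 -0.00345924 -1.07344821]
```

```bash

python3 -m jog '-1 0 .035 0 0 0 0;-1 -.1 0 -.084 0 0 0;-1 -.13 0 -.109 0 0 0;-1 -.13 0 -.109 0 0 0;-1 -.13 0 -.109 0 0 0'
python3 -m jog '-1 -.13 0 -.109 0 0 0;-1 -.13 0 -.109 0 0 0;-1 -.13 0 -.109 0 0 0;-1 -.13 0 -.109 0 0 0;-1 -.13 0 -.109 0 0 0'
cat > ed.py <<'E'
from lv import *
import dip
s=state();print('ee',s['ee_pos'],'ft',s['ft_force'].round(1))
for n,b,ks in(('side',(215,125,60,95),('blue','yel')),('top',(415,185,60,75),('yel','blue'))):
    m=masks(n,b)
    for k in ks:
        cnt,l,st,ce=cv2.connectedComponentsWithStats(m[k].astype(np.uint8))
        for i in range(1,cnt):
            if st[i,4]>=2: print(n,k,'x',st[i,0]+b[0],st[i,0]+st[i,2]-1+b[0],'y',st[i,1]+b[1],st[i,1]+st[i,3]-1+b[1],'n',st[i,4],'c',(ce[i]+b[:2]).round(2))
for z in(190,295,299.3,303): print(z,'edge top',proj('top',h+S@[6,-82.3,z-300]),'tabend side',proj('side',h+S@[-42,-109.2,z-300]))
print('dip',dip.dip(capture('top').astype(np.float32)))
E
python3 ed.py
```

```text
time: 41.62
ee_pos: [539.9, -333.4, 221.8]
orientation: [-3.135, 0.87, 2.779]
ft_force: [-2.8, 4.0, -3.3]
finger_gap: 13.5
gripper_force: 28.5
time: 42.25
ee_pos: [539.9, -333.4, 272.9]
orientation: [-3.134, 0.87, 2.779]
ft_force: [-4.1, 3.7, -2.5]
finger_gap: 13.7
gripper_force: 28.5
ee [ 539.91054272 -333.44393878  272.85438347] ft [-4.1  3.7 -2.5]
side blue x 248 249 y 164 165 n 3 c [248.33 164.33]
side blue x 232 237 y 166 174 n 31 c [234.32 170.35]
side yel x 234 235 y 152 156 n 5 c [234.8 154. ]
side yel x 237 237 y 172 173 n 2 c [237.  172.5]
side yel x 265 274 y 200 219 n 114 c [270.99 212.25]
top yel x 441 445 y 213 215 n 9 c [443. 214.]
top blue x 445 464 y 210 237 n 188 c [451.64 223.51]
190 edge top [[433.98953622 221.18759999]] tabend side [[253.80205354 193.43614353]]
295 edge top [[444.31118036 212.68897616]] tabend side [[250.95047389 161.94308387]]
299.3 edge top [[444.76806643 212.31278582]] tabend side [[250.82928061 160.60461619]]
303 edge top [[445.16353481 211.9871655 ]] tabend side [[250.72470913 159.4497209 ]]
dip (38.92527866492044, np.float64(0.4134950344905672))
```

```bash

python3 -m jog '-1 -.08 0 -.067 0 0 0;-1 -.08 0 -.067 0 0 0;-1 -.076 0 -.065 0 0 0;-1 0 0 0 0 0 0;-1 0 0 0 0 0 0'
python3 ed.py; python3 -c "
from fk import *
for z in(190,280.8,299.3): print(z,proj('side',h+S@[6,-82.3,z-300]))
a=np.mean([capture('side')[155:180,228:252].astype(int) for _ in range(4)],0).astype(int)
for n,m in(('R-G',a[...,2]-a[...,1]),('R-B',a[...,2]-a[...,0])):
    print(n,'cols 228..251');[print(155+i,*r) for i,r in enumerate(m)]"
```

```text
time: 43.32
ee_pos: [540.0, -333.4, 291.6]
orientation: [-3.133, 0.871, 2.779]
ft_force: [-9.2, 5.7, 2.1]
finger_gap: 13.5
gripper_force: 29.5
ee [ 539.98973596 -333.44610981  291.60288703] ft [-9.2  5.7  2.1]
side blue x 247 248 y 158 160 n 5 c [247.4 158.8]
side blue x 231 236 y 160 169 n 33 c [233.48 164.79]
side yel x 234 235 y 152 156 n 5 c [234.8 154. ]
side yel x 265 274 y 200 219 n 115 c [270.97 212.24]
top yel x 443 447 y 211 213 n 9 c [444.89 212.33]
top blue x 448 466 y 210 235 n 185 c [453.86 222.09]
190 edge top [[433.98953622 221.18759999]] tabend side [[253.80205354 193.43614353]]
295 edge top [[444.31118036 212.68897616]] tabend side [[250.95047389 161.94308387]]
299.3 edge top [[444.76806643 212.31278582]] tabend side [[250.82928061 160.60461619]]
303 edge top [[445.16353481 211.9871655 ]] tabend side [[250.72470913 159.4497209 ]]
dip (38.92148195352729, np.float64(0.4133068449790394))
190 [[239.38638252 200.67054287]]
280.8 [[236.42641639 173.27452606]]
299.3 [[235.80009847 167.47762993]]
R-G cols 228..251
155 76 77 62 24 4 3 -36 10 32 26 19 11 9 9 9 17 22 26 50 56 
[... 3058 characters left out ...]
5 14 12 23 19 12 14 73 117 127
171 20 20 20 22 19 16 22 23 23 20 33 131 107 18 8 12 19 22 21 18 18 64 113 124
172 24 23 23 24 22 18 19 20 22 23 25 71 74 26 19 21 20 23 21 19 19 49 82 79
173 26 27 27 27 24 19 19 19 26 26 25 42 67 32 18 20 19 18 20 19 18 26 34 20
174 27 27 27 27 25 20 20 16 26 27 26 30 47 29 8 9 11 14 19 20 16 12 5 0
175 25 26 26 27 25 20 22 19 25 26 26 26 34 24 13 15 21 20 20 20 15 11 5 1
176 25 25 27 26 26 20 21 18 25 26 25 27 28 21 19 22 20 22 18 19 16 11 6 1
177 26 26 25 26 26 21 21 18 25 25 26 26 24 16 17 20 22 17 18 18 15 11 7 1
178 26 26 26 27 25 22 21 21 23 26 25 26 25 15 8 10 9 13 16 17 13 12 6 2
179 25 25 25 26 25 22 20 21 23 25 25 26 24 13 8 12 13 22 23 16 12 11 7 2
```

The yellow edge in the top view, (444.9,212.3), matches the prediction for z=299.3, which is the pointer's height. I let go and back off.

```bash

python3 -m jog '-.6 0 0 0 0 0 0;-.4 0 0 0 0 0 0;-.2 0 0 0 0 0 0;-.1 0 0 0 0 0 0;0 0 0 0 0 0 0' 20
python3 -m jog '0 .08 0 -.1 0 0 0;0 .17 0 -.204 0 0 0;0 .17 0 -.204 0 0 0;0 .2 0 -.24 0 0 0;0 .2 0 -.24 0 0 0'
python3 ed.py; python3 dip.py|grep now
```

```text
time: 44.6
ee_pos: [540.6, -333.6, 290.9]
orientation: [-3.134, 0.871, 2.78]
ft_force: [0.7, 0.9, 0.1]
finger_gap: 42.7
gripper_force: 0.0
time: 45.22
ee_pos: [467.3, -305.3, 291.4]
orientation: [-3.133, 0.872, 2.78]
ft_force: [-0.2, 0.4, -0.2]
finger_gap: 42.5
gripper_force: 0.0
ee [ 467.33816849 -305.27414046  291.4383003 ] ft [-0.2  0.4 -0.2]
side blue x 230 230 y 158 159 n 2 c [230.  158.5]
side blue x 247 251 y 158 162 n 21 c [249.19 160.05]
side blue x 231 236 y 160 169 n 32 c [233.56 164.78]
side yel x 234 235 y 152 156 n 5 c [234.8 154. ]
side yel x 265 274 y 200 219 n 116 c [270.95 212.22]
top yel x 443 447 y 211 213 n 9 c [444.89 212.33]
top blue x 446 466 y 210 236 n 196 c [453.58 222.81]
190 edge top [[433.98953622 221.18759999]] tabend side [[253.80205354 193.43614353]]
295 edge top [[444.31118036 212.68897616]] tabend side [[250.95047389 161.94308387]]
299.3 edge top [[444.76806643 212.31278582]] tabend side [[250.82928061 160.60461619]]
303 edge top [[445.16353481 211.9871655 ]] tabend side [[250.72470913 159.4497209 ]]
dip (38.91928416231179, np.float64(0.4134673003046374))
now [38.9 38.9 38.9 38.9 38.9 38.9 38.9 38.9] 38.917710225787644
```

```bash
python3 -c "
from rig import *
print(job_done())"
```

```text
the job is handed in; nothing more can be done
None
```

The orange-lidded canister hangs still on the hook with a dip of about 40.7 mm (about 2.5 N), the blue rider is level with the red pointer by my measurement (about 299 mm above the bench, good to 1–2 mm), the gripper is clear of everything, and the job is handed in at about 46 s.

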